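# Roll the sign's slats flat

### The arm

A 6-joint arm with a two-finger parallel gripper is mounted at the origin on the work surface. World frame = base frame: x ahead of the robot, y to its left, z up, the work surface at z = 0. Lengths are in m, angles in degrees, forces in N, time in s.
With the tool pointing down it reaches from about 0.3 to 0.75 m from the base axis. Payload 8.5 kg.
Tool frame: the origin (TCP) lies at the very end of the fingers, on their centre line; the grasp point (between the pads) lies 19 mm behind it; z points along the fingers, y is the direction in which the jaws open and shut (so a half turn about z gives the same grasp; the last joint's range is limited). The gripper opens to 85 mm and grips with 20 to 120 N. Pads are 22 mm wide; open, the fingers measure 114 mm over their backs; the gripper's body (76 mm by 85 mm) begins 54 mm behind the grasp point. The pads swing forward as they close: fully open they stand 13 mm farther back than shut.
Start: joints at [-83.612, 21.807, 74.336, -0, 83.858, -12.336], TCP at [0.177, -0.521, 0.231] pointing down, gripper open.
Joint ranges: [-178.18, 178.18], [-50.72, 133.34], [12.68, 142.11], [-81.47, 261.47], [9.98, 163.14], [-165.26, 165.26]. Speed limits (degrees/s): [136.94, 136.94, 180, 180, 180, 180].

### API

Orientations are given as a 3x3 rotation matrix whose columns are the frame's x, y, z axes.
In Python, from rig import env, vision, close_job, spotter gives the robot as it stands. The module is installed in compiled form; this text tells all that it offers.
- The arm moves only by the tool jog_arm, never from a script. Its argument "plan" is a list that holds one entry, the list of rows, each a list of 6 numbers: the shift along the tool's x, y, z in units of 40 mm (1.0 is 40 mm), then the turn, a rotation vector about the tool's x, y, z in units of 0.15 rad (1.0 is 0.15 rad). A call has 1 to 10 rows; each row shifts and turns the commanded pose from where the row before left it, along the tool's axes as they then stand; what a row does not reach is not made up. A row lasts 1/10 s, in which the tool goes at most 50 mm and 8.59 degrees, less where a joint would pass 70% of its speed; a pose out of reach is approached as far as the arm can. A call with a number of a shift or a turn outside -1 to 1 is refused whole. A call with a gripper value outside its range is refused whole. "grip" is the opening, from -1 (shut) to 1 (fully open), set as the call begins (left out, the last holds). The fingers move at their own pace and stop on an object; "squeeze" is the grip in N (left out, the last holds). Time passes only in rows, so rows that do not move let the fingers close. It gives the time, the measured TCP pose, the force and the opening at its end, in the units of the state.
- env.observe(): the state, without advancing time (a new reading comes with each control period).
- vision.get_image(name): name is "scene" or "side" or "wrist"; returns (picture, depth): 420x560x3 uint8, red, green, blue; 420x560 float32, m along the optical axis (not along the pixel's ray), 0 where there is no reading.
- vision.camera_info(name): a dict with "fx", "fy", "cx", "cy" (pixels), "rvec" (rotation vector, rad) and "tvec" (3), from world to camera coordinates, as OpenCV has them. Camera axes: x right, y down, z forward; pixel columns grow to the right and rows downward; lengths in m; the calibration is good to about 2 mm. The wrist camera is an equidistant fisheye: a pixel r from the principal point sees the ray r / f radians off the axis. A picture is of the moment at which its call begins: read the wrist's pose just before it. camera_info takes no time and is no camera call; for the wrist camera it gives the pose at the moment of the call.
- close_job(): hands the job in, once; it reports no verdict.
Trained networks look in the newest picture that a camera, given by its name, has taken for a name from the list of things; names that differ only in an ending like _2 or _b are one class to them, and where a whole thing is asked for, a point or a joint stands for the part that bears it (a point fixed in the world has none). Each returns a list of dicts, best first, with "score" (0 to 1); they miss things now and then, are a little off and sometimes report something else, mostly with a low value. They report only what shows in the picture. A call takes as long as a camera call. They do not tell look-alikes from the thing itself.
- spotter.trace(camera, query): "pixels" (420x560 bool, what is visible of it) and "rect" ([left, top, right, bottom] in pixels, round what is visible of it).
The state is a dict: "time_s": time; "q": joint angles; "qvel": joint speeds; "joint_efforts": joint torques, N m; "position": TCP position; "tool_rot": TCP orientation; "ft_force": force on the tool from outside, world axes, zero at the start; "wrist_torque": the same for the moment, N m; "grip_width": finger opening in m.
Only numpy, scipy, OpenCV 4.12 (cv2) and the standard library are available. Lean on these libraries where they do the work, as an engineer would, in place of code of your own. Each camera call takes 0.05 s, during which the arm holds its last target.

### The job

The slats of the small sign lie on sticky backing and stand proud: take the hand roller from its holder, where it stands drum-up, lay it drum-down on the green mat and let go, then take it by the handle and roll it with firm, steady pressure over the sign from one end to the other until all seven slats are pressed home. Lay the roller back on the green mat, drum down, and let go. Do not press on the sign with the fingers or lean on it with brute force, do not drop the roller, and leave the mug, calculator, stapler and glue jar where they are.

Things in the scene. Friction and masses are not known exactly. Their poses are not given: they have to be found in the camera images.
- roller: Hand roller, 0.35 kg: black rubber drum in a steel fork (82 mm wide), straight orange handle. Starts handle-down in its holder. Origin: middle of the handle's free end; z along the handle to the drum, y along the axle, x up when used drum-down. Handle 22 mm (x) by 24 mm (y), z = 0 to 102 mm, its first 18 mm a heavy brass cap 4 mm prouder to +x; a 12 mm crossbar at z = 108 mm. Axle at x = -18, z = 165 mm.
- drum_center (a point): Middle of the drum, on the axle. Drum diameter 52 mm, width 62 mm; in the holder it can be gripped across its diameter. It turns freely, so a roller held by its drum lets the handle swing about the axle; the cap's +x edge then hangs lowest, some 7 mm to the +x side of the axle, and lowering it on to a surface while moving the drum to the -x side lays the handle down the right way.
- handle_grip (a point): Point on the handle's middle line, 75 mm from its free end: a good place to grip. With the handle level the drum's lowest line is 44 mm below it. Lying drum-down on the flat, the roller rests on the drum and the handle's end, the handle sloping down about 0.2 rad to its end; this point is then about 27 mm above the surface.
- holder: Fixed grey block 64 x 66 x 100 mm with an upright square well, 32 mm (x) by 34 mm (y), floor 10 mm above the desk, in which the roller's handle stands loosely. Origin: centre of its underside, z up.
- mat: Fixed green mat, 240 mm (x) by 130 mm (y), 3 mm thick, on the desk. Origin: centre of its underside.
- sign: Fixed sign board, 70 mm (x) by 226 mm (y), its edge 18 mm high. Seven slats, alternately blue and white, lie in a row along its y axis, centres at y = -90, -60, ... 90 mm, each 58 mm (x) by 29 mm (y); their tops stand about 24 mm above the desk when proud and 20 mm when pressed home. Origin: centre of its underside, z up.
- mug: White mug, 80 mm wide, 85 mm high. Origin: centre of its underside.
- calculator: Grey desk calculator 150 x 100 x 22 mm. Origin: centre of its underside.
- stapler: Blue and black stapler 40 x 140 x 51 mm. Origin: centre of its underside.
- glue: White jar with red cap, 44 mm wide, 70 mm high. Origin: centre of its underside.
- slat0 (a joint): How far slat 0 (centre at y = -90 mm on the sign) is pressed in, in m: 0 = fully proud, 0.004 = home. It takes about 5 N to start it and a little more to move it faster; it stays where it is left and stops hard at home.
- slat1 (a joint): How far slat 1 (centre at y = -60 mm on the sign) is pressed in, in m: 0 = fully proud, 0.004 = home. It takes about 5 N to start it and a little more to move it faster; it stays where it is left and stops hard at home.
- slat2 (a joint): How far slat 2 (centre at y = -30 mm on the sign) is pressed in, in m: 0 = fully proud, 0.004 = home. It takes about 5 N to start it and a little more to move it faster; it stays where it is left and stops hard at home.
- slat3 (a joint): How far slat 3 (centre at y = 0 mm on the sign) is pressed in, in m: 0 = fully proud, 0.004 = home. It takes about 5 N to start it and a little more to move it faster; it stays where it is left and stops hard at home.
- slat4 (a joint): How far slat 4 (centre at y = 30 mm on the sign) is pressed in, in m: 0 = fully proud, 0.004 = home. It takes about 5 N to start it and a little more to move it faster; it stays where it is left and stops hard at home.
- slat5 (a joint): How far slat 5 (centre at y = 60 mm on the sign) is pressed in, in m: 0 = fully proud, 0.004 = home. It takes about 5 N to start it and a little more to move it faster; it stays where it is left and stops hard at home.
- slat6 (a joint): How far slat 6 (centre at y = 90 mm on the sign) is pressed in, in m: 0 = fully proud, 0.004 = home. It takes about 5 N to start it and a little more to move it faster; it stays where it is left and stops hard at home.
- drum (a joint): Turning of the drum on its axle relative to the fork, in rad (free, any value).
Not all that is in view belongs to the job. Of the things shaped like the roller, the black one is meant.

How it is judged:
By the outcome, as a careful person would: the job done as asked, in the order asked, and still so for the second after the job is handed in, with the robot touching nothing.
It also fails if it takes over 72 s, if anything falls off the work surface, if the arm or the gripper's body presses on something with over 40 N, if the wrist force passes 120 N, or if a joint passes its speed limit or range.

## Working session

There is one attempt and no reset: what is moved stays moved. The work goes in short steps, Python scripts to look and compute and a tool call to move; the robot and the scene stay as the last step left them, time stands still between calls to the robot, and variables do not carry over. Pictures are saved under pics/ and viewed, and the job is handed in when it is done.

Besides the shell and the picture viewer there is one more tool, called after "Call:" by a JSON object that holds its "api" and its "payload". jog_arm: Moves the arm, as the interface text tells. Its arguments: {"type":"object","properties":{"plan":{"type":"array"},"grip":{"type":"number"},"squeeze":{"type":"number"}},"required":["plan"]}

```bash
mkdir -p pics
cat > h.py <<'E'
import numpy as np, cv2
from rig import env, vision, close_job, spotter
def cam(n):
    c=vision.camera_info(n); R=cv2.Rodrigues(np.array(c["rvec"],float))[0]; return c,R,np.array(c["tvec"],float).ravel()
def snap(n,f=None):
    c=cam(n); p,d=vision.get_image(n)
    if f: cv2.imwrite("pics/"+f,cv2.cvtColor(p,cv2.COLOR_RGB2BGR))
    return p,d,c
def cloud(d,c,wrist=False):
    i,R,t=c; v,u=np.mgrid[0:d.shape[0],0:d.shape[1]].astype(float)
    x=(u-i["cx"])/i["fx"]; y=(v-i["cy"])/i["fy"]
    if wrist:
        r=np.hypot(x,y)+1e-9; s=np.tan(np.minimum(r,1.5))/r; x=x*s;y=y*s
    P=np.stack([x*d,y*d,d],-1)
    return (P-t)@R
def st():
    s=env.observe(); 
    print("t",round(s["time_s"],2),"p",np.round(s["position"],4),"F",np.round(s["ft_force"],1),"w",round(s["grip_width"],4)); print(np.round(s["tool_rot"],3).tolist(), np.round(s["q"],1))
    return s
E
python3 - <<'E'
from h import *
st()
p,d,c=snap("scene","s0.png"); np.savez("s0",p=p,d=d,P=cloud(d,c))
p,d,c=snap("side","d0.png"); np.savez("d0",p=p,d=d,P=cloud(d,c))
for n in("scene","side"):
  i,R,t=cam(n); print(n,i["fx"],-R.T@t,R[2])
E
```

```text
t 0.0 p [ 0.1765 -0.5206  0.2307] F [ 0.4 -0.1  0.2] w 0.0854
[[0.947, 0.321, -0.0], [0.321, -0.947, 0.001], [0.0, -0.001, -1.0]] [-83.6  21.8  74.4   0.   83.9 -12.3]
scene 489.01601133822663 [1.16214795 0.15511665 1.02209399] [-0.52244834 -0.14671911 -0.83995311]
side 465.0113897752893 [0.22693372 0.68699274 0.77373607] [ 0.36111591 -0.67680876 -0.6415023 ]
```

View pics/s0.png

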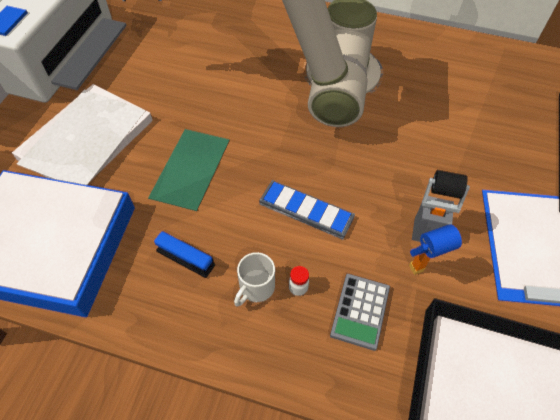

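View pics/d0.png

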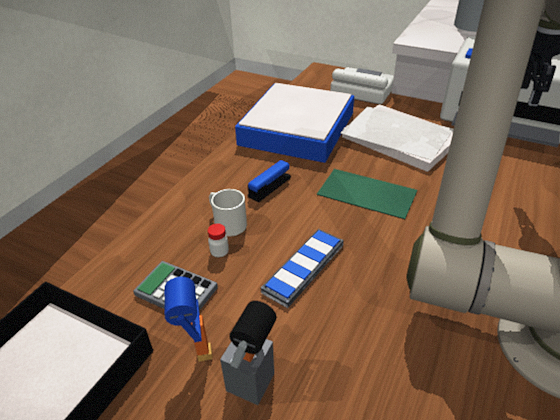

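In the scene view the black roller stands in the holder at about (450,185). A blue look-alike stands at about (440,240), near its orange handle and without a holder. The black one is meant: it has a black drum and stands in the grey block. I'll confirm this in a crop and measure.

```bash
cat > m.py <<'E'
from h import *
out={}
for n in("scene","side"):
    p,d,c=snap(n); P=cloud(d,c)
    for q in("roller","drum_center","holder","mat","sign","mug","calculator","glue","stapler"):
        for r in spotter.trace(n,q)[:3]:
            if r["score"]<.3: continue
            m=r["pixels"]&(d>0); pts=P[m]
            print(n,q,round(r["score"],2),np.round(r["rect"]),m.sum(),"med",np.round(np.median(pts,0),3),"lo",np.round(np.percentile(pts,2,0),3),"hi",np.round(np.percentile(pts,98,0),3))
            out[f"{n}_{q}_{len([k for k in out if k.startswith(n+'_'+q)])}"]=pts
            if q in("mat","sign"):
                z=pts[:,2]; t=pts[z>np.median(z)-.006]
                (cx,cy),(w,h),a=cv2.minAreaRect((t[:,:2]*1000).astype(np.float32)); print("   rect",round(cx,1),round(cy,1),round(w),round(h),round(a,2),"z",np.round(np.median(t[:,2]),4))
np.savez("pts",**out)
E
python3 m.py
python3 - <<'E'
import cv2
a=cv2.imread("pics/s0.png")[150:290,390:500]; b=cv2.imread("pics/d0.png")[260:410,150:300]
cv2.imwrite("pics/crop.png",cv2.hconcat([cv2.resize(a,(396,504)),cv2.resize(b,(400,504))][:2]))
E
```

```text
scene roller 0.96 [424. 170. 469. 214.] 1292 med [0.488 0.322 0.181] lo [0.455 0.284 0.099] hi [0.5   0.363 0.203]
scene roller 0.81 [407. 222. 464. 272.] 1412 med [0.614 0.317 0.176] lo [0.531 0.287 0.002] hi [0.644 0.36  0.193]
scene drum_center 0.8 [421. 226. 462. 258.] 965 med [0.62  0.324 0.185] lo [0.583 0.292 0.149] hi [0.645 0.362 0.193]
scene drum_center 0.69 [432. 168. 469. 200.] 852 med [0.484 0.323 0.194] lo [0.367 0.291 0.002] hi [0.498 0.361 0.204]
scene holder 0.83 [413. 197. 454. 238.] 733 med [0.515 0.307 0.091] lo [0.459 0.29  0.011] hi [0.523 0.354 0.104]
scene holder 0.38 [158. 231. 215. 276.] 1277 med [ 0.738 -0.194  0.049] lo [ 0.71  -0.265  0.008] hi [ 0.76  -0.132  0.055]
scene mat 0.72 [150. 133. 226. 209.] 3621 med [ 0.492 -0.293  0.004] lo [ 0.369 -0.356 -0.   ] hi [ 0.598 -0.232  0.008]
   rect 480.8 -295.5 248 134 0.67 z 0.0041
scene sign 0.61 [261. 181. 353. 241.] 2667 med [0.528 0.035 0.023] lo [ 0.477 -0.079  0.001] hi [0.567 0.14  0.028]
   rect 519.8 29.9 226 74 81.09 z 0.0237
scene mug 0.98 [233. 252. 276. 305.] 1699 med [ 0.74  -0.026  0.043] lo [ 
[... 1304 characters left out ...]
g 0.72 [210. 193. 246. 238.] 1265 med [ 0.737 -0.009  0.057] lo [ 0.707 -0.058  0.005] hi [0.794 0.019 0.085]
side calculator 0.89 [133. 262. 218. 310.] 1682 med [0.762 0.208 0.019] lo [0.664 0.166 0.002] hi [0.811 0.264 0.024]
side glue 0.71 [210. 224. 228. 254.] 530 med [0.714 0.08  0.047] lo [0.701 0.054 0.007] hi [0.737 0.09  0.072]
side glue 0.61 [258. 228. 347. 307.] 2802 med [0.517 0.049 0.022] lo [ 0.475 -0.075  0.001] hi [0.564 0.144 0.026]
side stapler 0.71 [248. 160. 291. 202.] 1001 med [ 0.726 -0.186  0.037] lo [ 0.705 -0.263 -0.   ] hi [ 0.765 -0.131  0.053]
side stapler 0.32 [310. 242. 330. 256.] 194 med [ 0.508 -0.028  0.023] lo [ 0.484 -0.042  0.02 ] hi [ 0.535 -0.013  0.026]
```

View pics/crop.png

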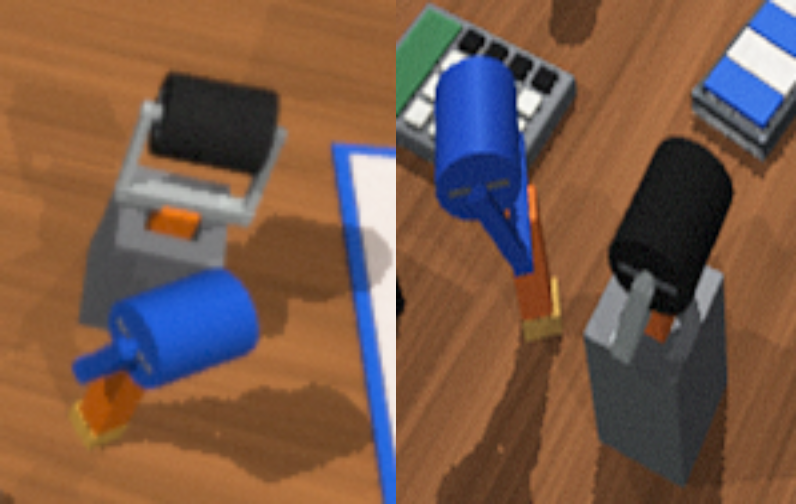

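The crop confirms it: the black drum stands drum-up in the grey holder, and the blue one stands beside it with no holder. Next I'll fit the drum, holder and sign precisely.

```bash
cat > fit.py <<'E'
import numpy as np, cv2
from scipy.optimize import least_squares
R=[]
for n in("s0","d0"):
    z=np.load(n+".npz"); p=z["p"].astype(int); P=z["P"]
    m=(p.max(-1)<75)&(np.abs(P[...,0]-.475)<.07)&(np.abs(P[...,1]-.325)<.08)&(P[...,2]>.15)&(P[...,2]<.215)
    pts=P[m]; 
    def f(v,pts=pts):
        x0,z0,a,b=v; dd=np.array([a,1,b]); dd/=np.linalg.norm(dd)
        q=pts-np.array([x0,.325,z0]); return np.linalg.norm(q-np.outer(q@dd,dd),axis=1)-.026
    r=least_squares(f,[.472,.175,0,0],loss="soft_l1",f_scale=.002)
    print(n,m.sum(),"x,z@y=.325, slope dx/dy dz/dy",np.round(r.x,4),"rms",np.sqrt(np.mean(r.fun**2)), "yrange",np.round(np.percentile(pts[:,1],[1,99]),4))
    # sign slats tops
    m=(np.abs(P[...,0]-.52)<.06)&(np.abs(P[...,1]-.031)<.13)&(P[...,2]>.012)&(P[...,2]<.04); t=P[m]
    print(" sign",[np.round(x,2) for x in cv2.minAreaRect((t[:,:2]*1000).astype(np.float32))])
    b=(p[...,2]>1.4*p[...,0])&m; w=(p.min(-1)>130)&m
    for nm,k in(("blue",b),("white",w)):
        nn,l,s,c=cv2.connectedComponentsWithStats(k.astype(np.uint8))
        for j in range(1,nn):
            if s[j,4]>60:print("  ",nm,s[j,4],np.round(P[l==j].mean(0),4))
    # holder top
    m=(np.abs(P[...,0]-.49)<.06)&(np.abs(P[...,1]-.325)<.06)&(np.abs(P[...,2]-.1)<.004); t=P[m]
    print(" holder",m.sum(),[np.round(x,2) for x in cv2.minAreaRect((t[:,:2]*1000).astype(np.float32))])
    o=(p[...,0]>150)&(p[...,2]<70)&(P[...,2]>.06)&(np.abs(P[...,0]-.49)<.04); print(" handle",o.sum(),P[o].mean(0) if o.any() else 0)
E
python3 fit.py
```

```text
s0 759 x,z@y=.325, slope dx/dy dz/dy [ 0.4701  0.1762 -0.0578  0.0035] rms 0.0030600707556605 yrange [0.2924 0.3546]
 sign [array([519.14,  29.77]), array([226.67,  73.97]), np.float64(81.22)]
   blue 253 [ 0.5064 -0.0595  0.0238]
   blue 249 [5.159e-01 5.000e-04 2.490e-02]
   blue 256 [0.5255 0.0595 0.0247]
   blue 272 [0.535  0.119  0.0238]
   white 252 [ 0.5112 -0.0293  0.024 ]
   white 254 [0.5208 0.03   0.024 ]
   white 266 [0.5303 0.089  0.0237]
 holder 396 [array([488.26, 323.98]), array([67.57, 67.09]), np.float64(3.33)]
 handle 77 [0.49900129 0.32490914 0.10862581]
d0 1506 x,z@y=.325, slope dx/dy dz/dy [ 0.4738  0.1746 -0.0572 -0.0191] rms 0.0048991338040823154 yrange [0.2949 0.3571]
 sign [array([521.12,  30.62]), array([230.62,  72.59]), np.float64(81.01)]
   blue 237 [ 0.5052 -0.0586  0.0222]
   blue 252 [0.5156 0.0028 0.0236]
   blue 270 [0.5241 0.0619 0.0234]
   blue 338 [0.534  0.1213 0.0224]
   white 245 [ 0.5105 -0.0274  0.023 ]
   white 267 [0.5196 0.0322 0.0228]
   white 299 [0.5293 0.0907 0.0226]
 holder 647 [array([490.81, 325.35]), array([64.58, 67.83]), np.float64(1.93)]
 handle 1 [0.49867242 0.29723401 0.18634213]
```

```bash
cat > pl.py <<'E'
import sys, json
from h import *
from scipy.spatial.transform import Rotation as Ro, Slerp
def down(yaw,tilt=0):  # tilt: about tool y after yaw (deg)
    return Ro.from_euler('z',yaw,degrees=True)*Ro.from_euler('x',180,degrees=True)*Ro.from_euler('y',tilt,degrees=True)
def plan(pos,rot,n,p0=None,R0=None):
    s=env.observe()
    p0=np.array(s["position"]) if p0 is None else np.array(p0); R0=Ro.from_matrix(s["tool_rot"]) if R0 is None else R0
    dr=(R0.inv()*rot).as_rotvec()/n; dp=(np.array(pos)-p0)/n
    print("ang/row units",np.round(dr/.15,3),"mm/row",np.round(np.linalg.norm(dp)*1000,1))
    rows=[];R=R0;p=p0.copy()
    for k in range(n):
        t=p0+dp*(k+1); a=np.round(R.as_matrix().T@(t-p)/.04,2); b=np.round(dr/.15,2)
        rows.append([*a.tolist(),*b.tolist()]); p=p+R.as_matrix()@(a*.04); R=R*Ro.from_rotvec(b*.15)
    for i in range(0,n,10): print(json.dumps([rows[i:i+10]]))
    print("end",np.round(p,4),"err deg",np.round(np.degrees((R.inv()*rot).magnitude()),2)); return p,R
E
python3 - <<'E'
from pl import *
p,R=plan([.38,-.1,.31],down(60),20)
plan([.472,.325,.31],down(93),20,p,R)
E
```

```text
ang/row units [-0.   -0.   -0.24] mm/row 23.7
[[[0.41, -0.42, -0.1, -0.0, -0.0, -0.24], [0.42, -0.4, -0.1, -0.0, -0.0, -0.24], [0.44, -0.38, -0.1, -0.0, -0.0, -0.24], [0.46, -0.37, -0.09, -0.0, -0.0, -0.24], [0.46, -0.36, -0.1, -0.0, -0.0, -0.24], [0.48, -0.33, -0.1, -0.0, -0.0, -0.24], [0.49, -0.32, -0.1, -0.0, -0.0, -0.24], [0.5, -0.3, -0.1, -0.0, -0.0, -0.24], [0.51, -0.29, -0.1, -0.0, -0.0, -0.24], [0.52, -0.26, -0.09, -0.0, -0.0, -0.24]]]
[[[0.53, -0.25, -0.1, -0.0, -0.0, -0.24], [0.54, -0.22, -0.1, -0.0, -0.0, -0.24], [0.55, -0.21, -0.1, -0.0, -0.0, -0.24], [0.55, -0.19, -0.1, -0.0, -0.0, -0.24], [0.56, -0.16, -0.1, -0.0, -0.0, -0.24], [0.57, -0.15, -0.09, -0.0, -0.0, -0.24], [0.57, -0.13, -0.1, -0.0, -0.0, -0.24], [0.57, -0.1, -0.1, -0.0, -0.0, -0.24], [0.58, -0.09, -0.1, -0.0, -0.0, -0.24], [0.58, -0.06, -0.1, -0.0, -0.0, -0.24]]]
end [ 0.3801 -0.1001  0.3101] err deg 0.02
ang/row units [-0.    -0.    -0.192] mm/row 21.7
[[[0.52, -0.17, 0.0, -0.0, -0.0, -0.19], [0.52, -0.15, 0.0, -0.0, -0.0, -0.19], [0.53, -0.13, 0.0, -0.0, -0.0, -0.19], [0.53, -0.13, 0.0, -0.0, -0.0, -0.19], [0.53, -0.1, 0.0, -0.0, -0.0, -0.19], [0.53, -0.09, 0.0, -0.0, -0.0, -0.19], [0.54, -0.08, 0.0, -0.0, -0.0, -0.19], [0.54, -0.06, 0.0, -0.0, -0.0, -0.19], [0.54, -0.05, 0.0, -0.0, -0.0, -0.19], [0.55, -0.02, 0.0, -0.0, -0.0, -0.19]]]
[[[0.54, -0.02, 0.0, -0.0, -0.0, -0.19], [0.54, 0.0, 0.0, -0.0, -0.0, -0.19], [0.55, 0.02, 0.0, -0.0, -0.0, -0.19], [0.54, 0.03, 0.0, -0.0, -0.0, -0.19], [0.54, 0.05, 0.0, -0.0, -0.0, -0.19], [0.54, 0.06, 0.0, -0.0, -0.0, -0.19], [0.54, 0.08, 0.0, -0.0, -0.0, -0.19], [0.54, 0.1, 0.0, -0.0, -0.0, -0.19], [0.53, 0.1, 0.0, -0.0, -0.0, -0.19], [0.53, 0.13, 0.0, -0.0, -0.0, -0.19]]]
end [0.4721 0.3251 0.3101] err deg 0.36
```

Call:
{"api": "jog_arm", "payload": {"plan": [[[0,0,-0.2,0,0,-0.86],[0,0,-0.2,0,0,-0.86],[0,0,-0.2,0,0,-0.86],[0,0,-0.2,0,0,-0.86],[0,0,-0.2,0,0,-0.86],[0,0,-0.2,0,0,-0.86],[0,0,-0.2,0,0,-0.86],[0,0,-0.2,0,0,-0.86],[0,0,-0.2,0,0,-0.86],[0,0,-0.2,0,0,-0.86]]], "grip": 1}}

```text
time_s: 2.1
position: [0.1765, -0.5208, 0.3116]
tool_rot: [[-0.051, 0.999, 0.0], [0.999, 0.051, 0.0], [0.0, 0.0, -1.0]]
ft_force: [0.1, -0.5, 0.5]
grip_width: 0.0858
```

Run:
```python
from pl import *
st()
p,R=plan([.38,-.1,.31],down(93),20)
plan([.472,.325,.31],down(93),20,p,R)
```

```text
t 2.1 p [ 0.1765 -0.5208  0.3116] F [ 0.1 -0.5  0.5] w 0.0858
[[-0.051, 0.999, 0.0], [0.999, 0.051, 0.0], [0.0, 0.0, -1.0]] [-83.6  19.4  65.    0.   95.7 -86.6]
ang/row units [ 0. -0. -0.] mm/row 23.4
[[[0.51, 0.28, 0.0, 0.0, -0.0, -0.0], [0.51, 0.28, 0.0, 0.0, -0.0, -0.0], [0.52, 0.28, 0.01, 0.0, -0.0, -0.0], [0.51, 0.28, -0.0, 0.0, -0.0, -0.0], [0.51, 0.28, 0.0, 0.0, -0.0, -0.0], [0.51, 0.29, 0.0, 0.0, -0.0, -0.0], [0.52, 0.28, 0.0, 0.0, -0.0, -0.0], [0.51, 0.28, 0.01, 0.0, -0.0, -0.0], [0.51, 0.28, -0.0, 0.0, -0.0, -0.0], [0.51, 0.28, 0.0, 0.0, -0.0, -0.0]]]
[[[0.52, 0.28, 0.0, 0.0, -0.0, -0.0], [0.51, 0.28, 0.0, 0.0, -0.0, -0.0], [0.51, 0.28, 0.01, 0.0, -0.0, -0.0], [0.51, 0.28, -0.0, 0.0, -0.0, -0.0], [0.51, 0.28, 0.0, 0.0, -0.0, -0.0], [0.52, 0.29, 0.0, 0.0, -0.0, -0.0], [0.51, 0.28, 0.01, 0.0, -0.0, -0.0], [0.51, 0.28, -0.0, 0.0, -0.0, -0.0], [0.51, 0.28, -0.0, 0.0, -0.0, -0.0], [0.52, 0.28, 0.0, 0.0, -0.0, -0.0]]]
end [ 0.38   -0.0999  0.3101] err deg 0.06
ang/row units [ 0. -0. -0.] mm/row 21.7
[[[0.52, 0.14, 0.0, 0.0, -0.0, -0.0], [0.53, 0.14, 0.0, 0.0, -0.0, -0.0], [0.52, 0.15, 0.0, 0.0, -0.0, -0.0], [0.53, 0.14, 0.0, 0.0, -0.0, -0.0], [0.52, 0.14, 0.0, 0.0, -0.0, -0.0], [0.53, 0.14, 0.0, 0.0, -0.0, -0.0], [0.52, 0.14, 0.0, 0.0, -0.0, -0.0], [0.53, 0.15, 0.0, 0.0, -0.0, -0.0], [0.52, 0.14, 0.0, 0.0, -0.0, -0.0], [0.52, 0.14, 0.0, 0.0, -0.0, -0.0]]]
[[[0.53, 0.14, 0.0, 0.0, -0.0, -0.0], [0.52, 0.14, 0.0, 0.0, -0.0, -0.0], [0.53, 0.15, 0.0, 0.0, -0.0, -0.0], [0.52, 0.14, 0.0, 0.0, -0.0, -0.0], [0.53, 0.14, 0.0, 0.0, -0.0, -0.0], [0.52, 0.14, 0.0, 0.0, -0.0, -0.0], [0.53, 0.14, 0.0, 0.0, -0.0, -0.0], [0.52, 0.15, 0.0, 0.0, -0.0, -0.0], [0.53, 0.14, 0.0, 0.0, -0.0, -0.0], [0.52, 0.14, 0.0, 0.0, -0.0, -0.0]]]
end [0.472  0.325  0.3101] err deg 0.06
```

Call:
{"api": "jog_arm", "payload": {"plan": [[[0.51,0.28,0,0,0,0],[0.51,0.28,0,0,0,0],[0.51,0.28,0,0,0,0],[0.51,0.28,0,0,0,0],[0.51,0.28,0,0,0,0],[0.51,0.28,0,0,0,0],[0.51,0.28,0,0,0,0],[0.51,0.28,0,0,0,0],[0.51,0.28,0,0,0,0],[0.51,0.28,0,0,0,0]]]}}

```text
time_s: 3.1
position: [0.2793, -0.311, 0.3114]
tool_rot: [[-0.046, 0.999, 0.0], [0.999, 0.046, -0.0], [-0.0, 0.0, -1.0]]
ft_force: [0.7, -0.3, 0.2]
grip_width: 0.0857
```

Call:
{"api": "jog_arm", "payload": {"plan": [[[0.51,0.28,0,0,0,0],[0.51,0.28,0,0,0,0],[0.51,0.28,0,0,0,0],[0.51,0.28,0,0,0,0],[0.51,0.28,0,0,0,0],[0.51,0.28,0,0,0,0],[0.51,0.28,0,0,0,0],[0.51,0.28,0,0,0,0],[0.51,0.28,0,0,0,0],[0.51,0.28,0,0,0,0]]]}}

```text
time_s: 4.1
position: [0.3818, -0.1021, 0.3114]
tool_rot: [[-0.046, 0.999, 0.0], [0.999, 0.046, -0.0], [-0.0, 0.0, -1.0]]
ft_force: [0.9, -0.3, -0.6]
grip_width: 0.0851
```

Call:
{"api": "jog_arm", "payload": {"plan": [[[0.53,0.14,0,0,0,0],[0.53,0.14,0,0,0,0],[0.53,0.14,0,0,0,0],[0.53,0.14,0,0,0,0],[0.53,0.14,0,0,0,0],[0.53,0.14,0,0,0,0],[0.53,0.14,0,0,0,0],[0.53,0.14,0,0,0,0],[0.53,0.14,0,0,0,0],[0.53,0.14,0,0,0,0]]]}}

```text
time_s: 5.1
position: [0.4278, 0.1123, 0.3114]
tool_rot: [[-0.046, 0.999, 0.0], [0.999, 0.046, -0.0], [-0.0, 0.0, -1.0]]
ft_force: [-0.4, -0.1, -0.9]
grip_width: 0.0853
```

Call:
{"api": "jog_arm", "payload": {"plan": [[[0.53,0.14,0,0,0,0],[0.53,0.14,0,0,0,0],[0.53,0.14,0,0,0,0],[0.53,0.14,0,0,0,0],[0.53,0.14,0,0,0,0],[0.53,0.14,0,0,0,0],[0.53,0.14,0,0,0,0],[0.53,0.14,0,0,0,0],[0.53,0.14,0,0,0,0],[0.53,0.14,0,0,0,0]]]}}

```text
time_s: 6.1
position: [0.474, 0.3266, 0.3113]
tool_rot: [[-0.046, 0.999, -0.0], [0.999, 0.046, -0.0], [0.0, -0.0, -1.0]]
ft_force: [0.6, 0.0, -0.4]
grip_width: 0.0856
```

Run:
```python
from pl import *
st()
snap("wrist","w1.png")
plan([.472,.325,.31],down(93),1)
```

```text
t 6.1 p [0.474  0.3266 0.3113] F [ 0.6  0.  -0.4] w 0.0856
[[-0.046, 0.999, -0.0], [0.999, 0.046, -0.0], [0.0, -0.0, -1.0]] [22.8 22.2 60.7  0.  97.1 20.2]
ang/row units [-0.003 -0.007 -0.031] mm/row 4.6
[[[-0.1, -0.06, 0.02, -0.0, -0.01, -0.03]]]
end [0.472  0.3248 0.3099] err deg 0.04
```

View pics/w1.png

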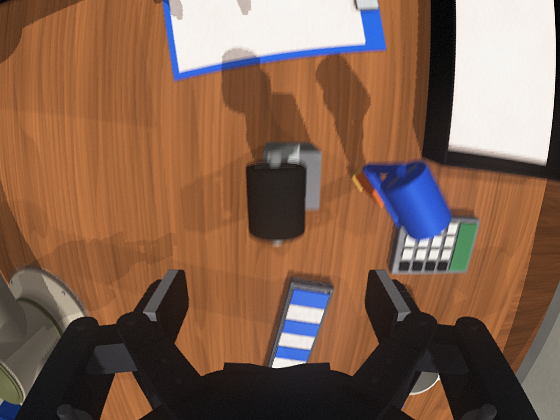

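Call:
{"api": "jog_arm", "payload": {"plan": [[[-0.04,-0.03,0.5,0,0,0],[0,0,0.5,0,0,0],[0,0,0.5,0,0,0],[0,0,0.5,0,0,0],[0,0,0.5,0,0,0],[0,0,0.5,0,0,0],[0,0,0.35,0,0,0],[0,0,0.25,0,0,0],[0,0,0.2,0,0,0],[0,0,0.15,0,0,0]]]}}

```text
time_s: 7.15
position: [0.4729, 0.324, 0.1531]
tool_rot: [[-0.046, 0.999, 0.0], [0.999, 0.046, 0.0], [0.0, 0.0, -1.0]]
ft_force: [0.0, -0.0, 0.5]
grip_width: 0.0852
```

Run:
```python
from pl import *
st()
snap("wrist","w2.png"); snap("side","d2.png")
```

```text
t 7.15 p [0.4729 0.324  0.1531] F [ 0.  -0.   0.5] w 0.0852
[[-0.046, 0.999, 0.0], [0.999, 0.046, 0.0], [0.0, 0.0, -1.0]] [22.6 27.9 77.8  0.  74.3 20. ]
```

View pics/w2.png

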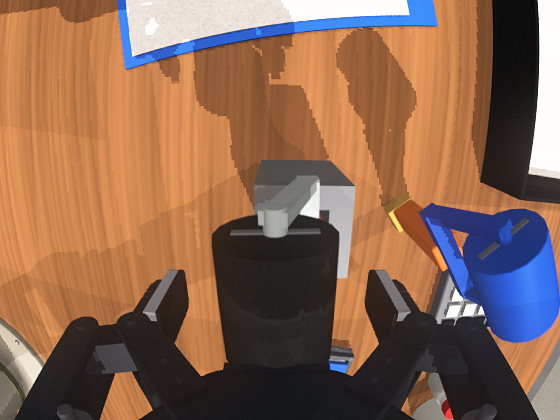

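View pics/d2.png

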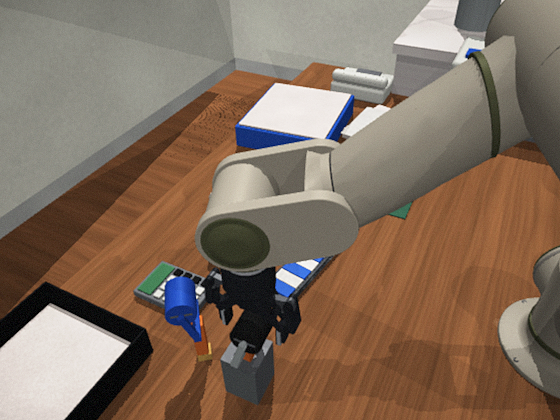

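The drum, at columns 213–338 in the wrist view, is centred between the fingers and the blue roller is clear. Closing.

Call:
{"api": "jog_arm", "payload": {"plan": [[[0,0,0,0,0,0],[0,0,0,0,0,0],[0,0,0,0,0,0],[0,0,0,0,0,0],[0,0,0,0,0,0],[0,0,0,0,0,0],[0,0,0,0,0,0],[0,0,0,0,0,0]]], "grip": -1, "squeeze": 60}}

```text
time_s: 8.05
position: [0.4732, 0.3242, 0.1543]
tool_rot: [[-0.046, 0.999, 0.002], [0.999, 0.046, 0.001], [0.001, 0.002, -1.0]]
ft_force: [0.3, -0.5, 5.7]
grip_width: 0.0506
```

Call:
{"api": "jog_arm", "payload": {"plan": [[[0,0,-0.2,0,0,0],[0,0,-0.2,0,0,0],[0,0,-0.2,0,0,0],[0,0,-0.2,0,0,0],[0,0,-0.2,0,0,0]]]}}

```text
time_s: 8.55
position: [0.4728, 0.324, 0.194]
tool_rot: [[-0.046, 0.999, 0.0], [0.999, 0.046, 0.0], [0.0, 0.0, -1.0]]
ft_force: [1.3, -0.1, -3.4]
grip_width: 0.0503
```

```bash
python3 - <<'E'
from pl import *
st()
snap("side","d3.png"); snap("scene","s3.png")
E
python3 -c "
import cv2
a=cv2.imread('pics/d3.png')[200:410,130:340]; b=cv2.imread('pics/s3.png')[110:300,370:500]
cv2.imwrite('pics/c3.png',cv2.hconcat([cv2.resize(a,(420,500)),cv2.resize(b,(350,500))]))"
```

```text
t 8.55 p [0.4728 0.324  0.194 ] F [ 1.3 -0.1 -3.4] w 0.0503
[[-0.046, 0.999, 0.0], [0.999, 0.046, 0.0], [0.0, 0.0, -1.0]] [22.6 25.8 74.2  0.  80.  20. ]
```

View pics/c3.png

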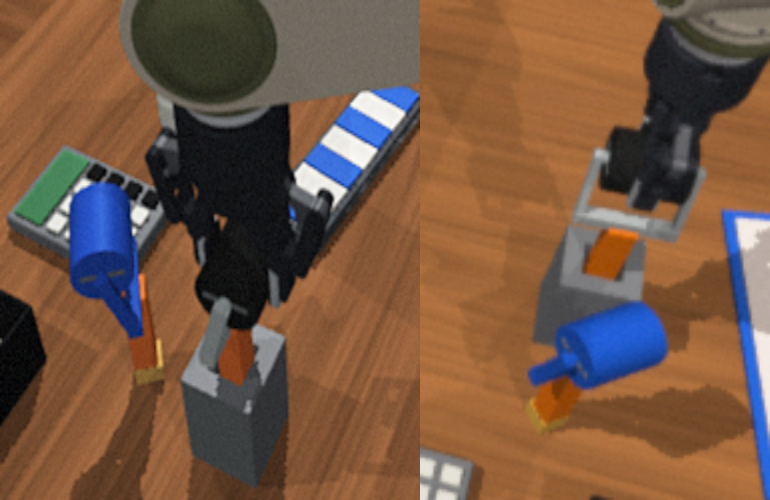

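Run:
```python
from pl import *
p,d,c=snap("scene"); P=cloud(d,c)
r=spotter.trace("scene","roller")[0:2]
for a in r: print(a["score"],a["rect"])
p=p.astype(int)
# fork end / black drum: show profile of points near drum end y>0.345
for n in("scene","side"):
    p,d,c=snap(n); P=cloud(d,c); p=p.astype(int)
    m=(p.max(-1)<80)&(np.abs(P[...,0]-.473)<.03)&((P[...,1]>.338)&(P[...,1]<.36))&(P[...,2]>.17)&(P[...,2]<.27); q=P[m]
    print(n,m.sum(),np.round(np.percentile(q,[2,50,98],axis=0),4).tolist())
```

```text
0.9 [427.7, 162.2, 474.7, 215.0]
0.45 [430.7, 159.3, 476.9, 185.8]
scene 56 [[0.4661, 0.3394, 0.1842], [0.4922, 0.3526, 0.2252], [0.4985, 0.3592, 0.2691]]
side 839 [[0.4462, 0.3384, 0.1956], [0.4658, 0.3535, 0.2295], [0.4975, 0.357, 0.2681]]
```

Call:
{"api": "jog_arm", "payload": {"plan": [[[0,0.05,-0.25,0,0,0],[0,0.05,-0.25,0,0,0],[0,0.05,-0.25,0,0,0],[0,0.05,-0.25,0,0,0],[0,0.05,-0.25,0,0,0],[0,0.05,-0.25,0,0,0],[0,0.05,-0.25,0,0,0],[0,0.05,-0.25,0,0,0],[0,0,-0.25,0,0,0],[0,0,-0.25,0,0,0]]]}}

```text
time_s: 9.85
position: [0.4888, 0.3248, 0.2941]
tool_rot: [[-0.046, 0.999, -0.0], [0.999, 0.046, -0.0], [-0.0, -0.0, -1.0]]
ft_force: [-0.1, 0.3, -3.2]
grip_width: 0.0504
```

Call:
{"api": "jog_arm", "payload": {"plan": [[[0,0,-0.25,0,0,0],[0,0,-0.25,0,0,0],[0,0,-0.15,0,0,0],[0,0,0,0,0,0],[0,0,0,0,0,0]]]}}

```text
time_s: 10.35
position: [0.4887, 0.3247, 0.319]
tool_rot: [[-0.046, 0.999, -0.001], [0.999, 0.046, -0.0], [-0.0, -0.001, -1.0]]
ft_force: [0.5, -1.0, -4.0]
grip_width: 0.0508
```

```bash
python3 - <<'E'
from pl import *
st()
snap("side","d4.png"); snap("scene","s4.png")
E
python3 -c "
import cv2
a=cv2.imread('pics/d4.png')[150:410,130:340]; b=cv2.imread('pics/s4.png')[80:300,370:500]
cv2.imwrite('pics/c4.png',cv2.hconcat([cv2.resize(a,(420,520)),cv2.resize(b,(307,520))]))"
```

```text
t 10.35 p [0.4887 0.3247 0.319 ] F [ 0.5 -1.  -4. ] w 0.0508
[[-0.046, 0.999, -0.001], [0.999, 0.046, -0.0], [-0.0, -0.001, -1.0]] [22.1 23.3 57.7  0.  99.  19.4]
```

View pics/c4.png

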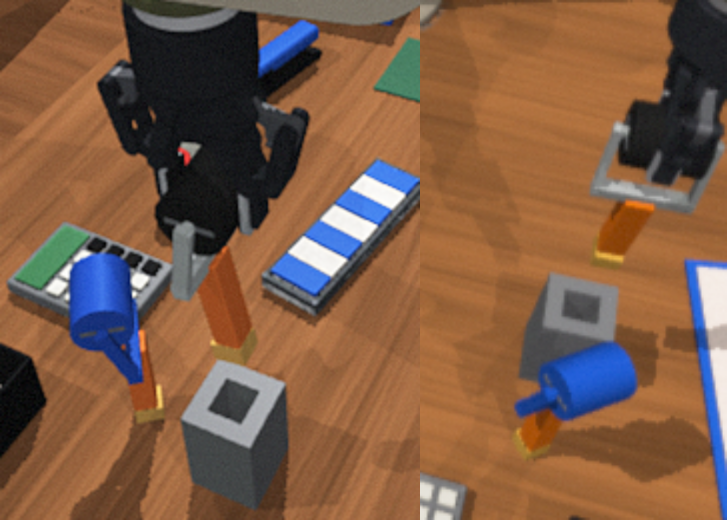

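Call:
{"api": "jog_arm", "payload": {"plan": [[[-0.2,0,0,0,0,0],[-0.4,0.03,0,0,0,0],[-0.55,0.06,0,0,0,0],[-0.55,0.06,0,0,0,0],[-0.55,0.06,0,0,0,0],[-0.55,0.06,0,0,0,0],[-0.55,0.06,0,0,0,0],[-0.55,0.06,0,0,0,0],[-0.55,0.06,0,0,0,0],[-0.55,0.06,0,0,0,0]]]}}

```text
time_s: 11.45
position: [0.5181, 0.1238, 0.3194]
tool_rot: [[-0.045, 0.999, 0.0], [0.999, 0.045, -0.0], [-0.0, -0.0, -1.0]]
ft_force: [-0.2, 0.0, -3.2]
grip_width: 0.0505
```

Call:
{"api": "jog_arm", "payload": {"plan": [[[-0.55,0.06,0,0,0,0],[-0.55,0.06,0,0,0,0],[-0.55,0.06,0,0,0,0],[-0.55,0.06,0,0,0,0],[-0.55,0.06,0,0,0,0],[-0.55,0.06,0,0,0,0],[-0.55,0.06,0,0,0,0],[-0.55,0.06,0,0,0,0],[-0.55,0.06,0,0,0,0],[-0.55,0.06,0,0,0,0]]]}}

```text
time_s: 12.45
position: [0.5518, -0.0947, 0.3194]
tool_rot: [[-0.045, 0.999, -0.0], [0.999, 0.045, -0.0], [-0.0, -0.0, -1.0]]
ft_force: [0.7, -0.4, -4.8]
grip_width: 0.0507
```

Call:
{"api": "jog_arm", "payload": {"plan": [[[-0.55,0.06,0.3,0,0,0],[-0.55,0.06,0.35,0,0,0],[-0.55,0.06,0.35,0,0,0],[-0.55,0.06,0.35,0,0,0],[-0.5,0.06,0.35,0,0,0],[-0.5,0.06,0.35,0,0,0],[-0.45,0.06,0.35,0,0,0],[-0.35,0.04,0.35,0,0,0],[-0.2,0.03,0.2,0,0,0],[-0.12,0.02,0.1,0,0,0]]]}}

```text
time_s: 13.45
position: [0.5807, -0.2649, 0.1961]
tool_rot: [[-0.046, 0.999, -0.001], [0.999, 0.046, 0.001], [0.001, -0.001, -1.0]]
ft_force: [-0.0, 0.6, -2.8]
grip_width: 0.0503
```

```bash
python3 - <<'E'
from pl import *
st()
p,d,c=snap("side","d5.png"); snap("scene","s5.png")
plan([.588,-.296,.17],down(92.6),4)
E
python3 -c "
import cv2
a=cv2.imread('pics/d5.png')[60:260,230:450]; b=cv2.imread('pics/s5.png')[80:280,100:290]
cv2.imwrite('pics/c5.png',cv2.hconcat([cv2.resize(a,(420,380)),cv2.resize(b,(360,380))]))"
```

```text
t 13.45 p [ 0.5807 -0.2649  0.1961] F [-0.   0.6 -2.8] w 0.0503
[[-0.046, 0.999, -0.001], [0.999, 0.046, 0.001], [0.001, -0.001, -1.0]] [-35.1  32.2  62.4   0.   85.5 -37.8]
ang/row units [-0.001 -0.001  0.001] mm/row 10.5
[[[-0.2, 0.04, 0.17, -0.0, -0.0, 0.0], [-0.2, 0.03, 0.17, -0.0, -0.0, 0.0], [-0.2, 0.04, 0.16, -0.0, -0.0, 0.0], [-0.19, 0.03, 0.17, -0.0, -0.0, 0.0]]]
end [ 0.5879 -0.2958  0.1701] err deg 0.05
```

View pics/c5.png

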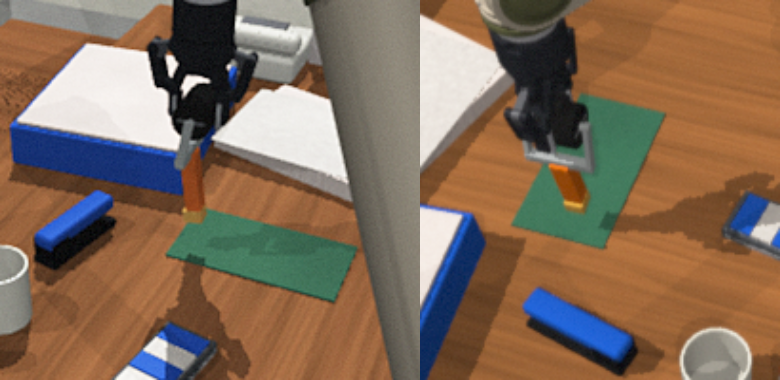

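Call:
{"api": "jog_arm", "payload": {"plan": [[[-0.2,0.04,0.15,0,0,0],[-0.2,0.04,0.15,0,0,0],[-0.2,0.03,0.15,0,0,0],[-0.18,0.03,0.1,0,0,0],[0,0,0.1,0,0,0],[0,0,0,0,0,0],[0,0,0,0,0,0]]]}}

```text
time_s: 14.25
position: [0.5878, -0.2951, 0.1714]
tool_rot: [[-0.046, 0.999, 0.0], [0.999, 0.046, 0.0], [0.0, 0.0, -1.0]]
ft_force: [0.5, -0.1, -3.0]
grip_width: 0.0503
```

Call:
{"api": "jog_arm", "payload": {"plan": [[[0,0,0.08,0,0,0],[0,0,0.08,0,0,0],[0,0,0.08,0,0,0]]]}}

```text
time_s: 14.55
position: [0.5878, -0.2951, 0.1615]
tool_rot: [[-0.046, 0.999, 0.0], [0.999, 0.046, 0.0], [0.0, 0.0, -1.0]]
ft_force: [0.7, 1.0, -2.7]
grip_width: 0.0508
```

```bash
python3 - <<'E'
from pl import *
st()
p,d,c=snap("side","d6.png"); P=cloud(d,c); p=p.astype(int)
m=(p[...,0]>130)&(p[...,2]<80)&(p[...,0]>1.3*p[...,1])&(np.abs(P[...,0]-.6)<.06)&(np.abs(P[...,1]+.29)<.06)&(P[...,2]>.006)
print(m.sum(),np.round(np.percentile(P[m],[2,50,98],axis=0),4).tolist())
snap("scene","s6.png")
E
python3 -c "
import cv2
a=cv2.imread('pics/d6.png')[60:260,230:450]; b=cv2.imread('pics/s6.png')[80:280,100:290]
cv2.imwrite('pics/c6.png',cv2.hconcat([cv2.resize(a,(420,380)),cv2.resize(b,(360,380))]))"
```

```text
t 14.55 p [ 0.5878 -0.2951  0.1615] F [ 0.7  1.  -2.7] w 0.0508
[[-0.046, 0.999, 0.0], [0.999, 0.046, 0.0], [0.0, 0.0, -1.0]] [-37.   35.6  61.9   0.   82.5 -39.6]
225 [[0.5715, -0.3017, 0.0191], [0.5851, -0.2833, 0.0588], [0.5978, -0.2791, 0.1178]]
```

View pics/c6.png

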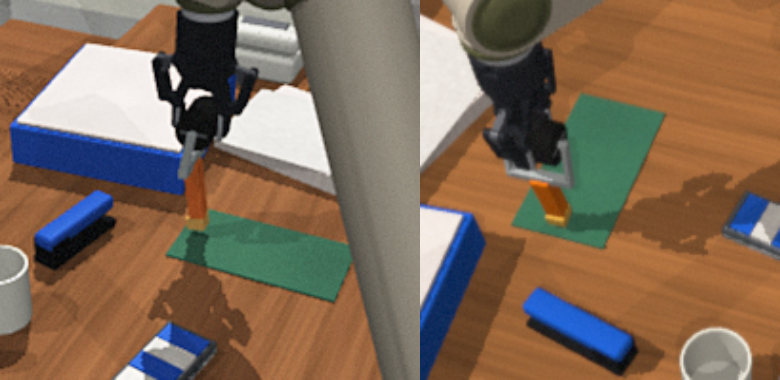

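Call:
{"api": "jog_arm", "payload": {"plan": [[[0,0,0.08,0,0,0],[0,0,0.08,0,0,0],[0,0,0.08,0,0,0]]]}}

```text
time_s: 14.95
position: [0.5878, -0.2953, 0.1518]
tool_rot: [[-0.046, 0.999, -0.0], [0.999, 0.046, 0.0], [0.0, -0.0, -1.0]]
ft_force: [0.7, 0.6, -3.0]
grip_width: 0.0504
```

Call:
{"api": "jog_arm", "payload": {"plan": [[[0,0,0.05,0,0,0]]]}}

```text
time_s: 15.05
position: [0.5879, -0.2954, 0.1502]
tool_rot: [[-0.046, 0.999, 0.0], [0.999, 0.046, -0.0], [-0.0, 0.0, -1.0]]
ft_force: [0.1, -0.2, 6.6]
grip_width: 0.0505
```

Run:
```python
import numpy as np
S=182.
def h(s): return np.sqrt(168.3**2-(7+s)**2)-0 if s<26 else np.sqrt(165.1**2-(s-19)**2)
# sample equal-ish arc length
s=np.linspace(0,182,4000); z=np.array([h(a) for a in s]); L=np.r_[0,np.cumsum(np.hypot(np.diff(s),np.diff(z)))]
print(L[-1],z[-1],z[0])
q=np.interp(np.linspace(0,L[-1],31),L,s); zz=np.array([h(a) for a in q])
for a,b in zip(np.diff(q),-np.diff(zz)): print(f"[0, {-a/40:.2f}, {b/40:.2f}, 0,0,0],")
```

```text
252.23969967064377 26.248999980951623 168.1543636067765
[0, -0.21, 0.01, 0,0,0],
[0, -0.21, 0.02, 0,0,0],
[0, -0.21, 0.03, 0,0,0],
[0, -0.21, 0.02, 0,0,0],
[0, -0.21, 0.02, 0,0,0],
[0, -0.21, 0.03, 0,0,0],
[0, -0.21, 0.04, 0,0,0],
[0, -0.20, 0.06, 0,0,0],
[0, -0.20, 0.07, 0,0,0],
[0, -0.20, 0.08, 0,0,0],
[0, -0.19, 0.09, 0,0,0],
[0, -0.19, 0.09, 0,0,0],
[0, -0.18, 0.10, 0,0,0],
[0, -0.18, 0.11, 0,0,0],
[0, -0.17, 0.12, 0,0,0],
[0, -0.16, 0.13, 0,0,0],
[0, -0.16, 0.14, 0,0,0],
[0, -0.15, 0.15, 0,0,0],
[0, -0.14, 0.15, 0,0,0],
[0, -0.13, 0.16, 0,0,0],
[0, -0.13, 0.17, 0,0,0],
[0, -0.12, 0.17, 0,0,0],
[0, -0.11, 0.18, 0,0,0],
[0, -0.10, 0.19, 0,0,0],
[0, -0.09, 0.19, 0,0,0],
[0, -0.08, 0.19, 0,0,0],
[0, -0.07, 0.20, 0,0,0],
[0, -0.06, 0.20, 0,0,0],
[0, -0.05, 0.20, 0,0,0],
[0, -0.04, 0.21, 0,0,0],
```

Call:
{"api": "jog_arm", "payload": {"plan": [[[0,-0.21,0.01,0,0,0],[0,-0.21,0.02,0,0,0],[0,-0.21,0.03,0,0,0],[0,-0.21,0.02,0,0,0],[0,-0.21,0.03,0,0,0],[0,-0.21,0.03,0,0,0],[0,-0.21,0.04,0,0,0],[0,-0.2,0.06,0,0,0],[0,-0.2,0.07,0,0,0],[0,-0.2,0.08,0,0,0]]]}}

```text
time_s: 16.05
position: [0.5045, -0.2994, 0.1348]
tool_rot: [[-0.046, 0.999, 0.0], [0.999, 0.046, -0.001], [-0.001, 0.0, -1.0]]
ft_force: [-0.3, 0.7, 2.4]
grip_width: 0.05
```

```bash
python3 - <<'E'
from pl import *
st()
snap("side","d7.png"); snap("scene","s7.png")
E
python3 -c "
import cv2
a=cv2.imread('pics/d7.png')[60:260,230:450]; b=cv2.imread('pics/s7.png')[80:280,100:290]
cv2.imwrite('pics/c7.png',cv2.hconcat([cv2.resize(a,(420,380)),cv2.resize(b,(360,380))]))"
```

```text
t 16.05 p [ 0.5045 -0.2994  0.1348] F [-0.3  0.7  2.4] w 0.05
[[-0.046, 0.999, 0.0], [0.999, 0.046, -0.001], [-0.001, 0.0, -1.0]] [-42.2  30.2  77.   -0.   72.7 -44.9]
```

View pics/c7.png

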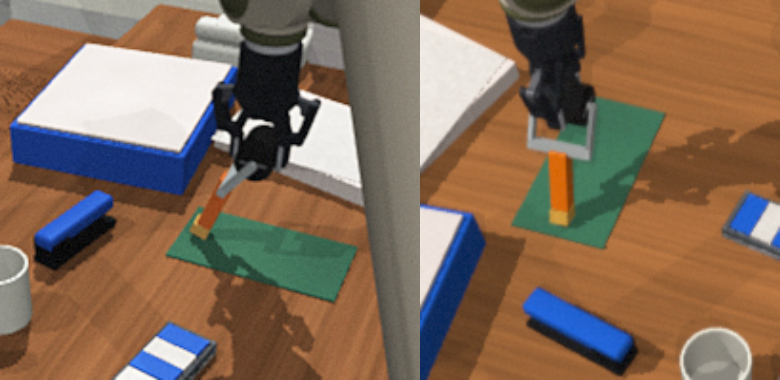

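The handle is tilting the right way, with its cap on the mat. Continuing the arc.

Call:
{"api": "jog_arm", "payload": {"plan": [[[0,-0.19,0.09,0,0,0],[0,-0.19,0.09,0,0,0],[0,-0.18,0.1,0,0,0],[0,-0.18,0.11,0,0,0],[0,-0.17,0.12,0,0,0],[0,-0.16,0.13,0,0,0],[0,-0.16,0.14,0,0,0],[0,-0.15,0.15,0,0,0],[0,-0.14,0.15,0,0,0],[0,-0.13,0.16,0,0,0]]]}}

```text
time_s: 17.15
position: [0.4389, -0.3021, 0.0842]
tool_rot: [[-0.046, 0.999, 0.0], [0.999, 0.046, 0.0], [0.0, 0.0, -1.0]]
ft_force: [-0.4, -1.4, -1.6]
grip_width: 0.0504
```

Call:
{"api": "jog_arm", "payload": {"plan": [[[0,-0.13,0.17,0,0,0],[0,-0.12,0.17,0,0,0],[0,-0.11,0.18,0,0,0],[0,-0.1,0.19,0,0,0],[0,-0.09,0.19,0,0,0],[0,-0.08,0.19,0,0,0],[0,-0.07,0.2,0,0,0]]]}}

```text
time_s: 17.85
position: [0.411, -0.3035, 0.0327]
tool_rot: [[-0.046, 0.999, 0.0], [0.999, 0.046, -0.0], [-0.0, 0.0, -1.0]]
ft_force: [0.6, -0.4, -1.9]
grip_width: 0.0504
```

```bash
python3 - <<'E'
from pl import *
st()
snap("side","d8.png"); snap("scene","s8.png")
E
python3 -c "
import cv2
a=cv2.imread('pics/d8.png')[60:260,230:450]; b=cv2.imread('pics/s8.png')[80:280,100:290]
cv2.imwrite('pics/c8.png',cv2.hconcat([cv2.resize(a,(420,380)),cv2.resize(b,(360,380))]))"
```

```text
t 17.85 p [ 0.411  -0.3035  0.0327] F [ 0.6 -0.4 -1.9] w 0.0504
[[-0.046, 0.999, 0.0], [0.999, 0.046, -0.0], [-0.0, 0.0, -1.0]] [-49.7  31.8  96.    0.   52.2 -52.4]
```

View pics/c8.png

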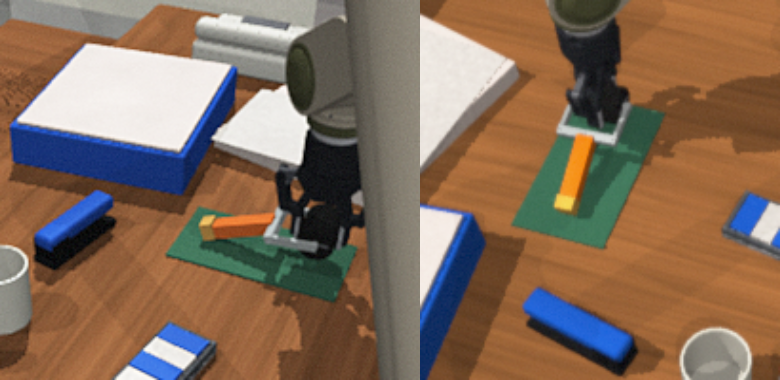

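Call:
{"api": "jog_arm", "payload": {"plan": [[[0,-0.05,0.15,0,0,0],[0,-0.04,0.15,0,0,0],[0,-0.03,0.12,0,0,0],[0,0,0.08,0,0,0],[0,0,0.03,0,0,0]]]}}

```text
time_s: 18.45
position: [0.4062, -0.3035, 0.0117]
tool_rot: [[-0.046, 0.999, -0.001], [0.999, 0.046, 0.001], [0.001, -0.001, -1.0]]
ft_force: [-0.9, -0.4, -1.2]
grip_width: 0.0503
```

Call:
{"api": "jog_arm", "payload": {"plan": [[[0,0,0.03,0,0,0],[0,0,0,0,0,0]]]}}

```text
time_s: 18.65
position: [0.4064, -0.3036, 0.0109]
tool_rot: [[-0.046, 0.999, -0.0], [0.999, 0.046, 0.0], [0.0, -0.0, -1.0]]
ft_force: [-1.3, -0.6, -1.0]
grip_width: 0.0505
```

Call:
{"api": "jog_arm", "payload": {"plan": [[[0,0,0.03,0,0,0],[0,0,0,0,0,0]]]}}

```text
time_s: 18.85
position: [0.4065, -0.3037, 0.0097]
tool_rot: [[-0.046, 0.999, 0.0], [0.999, 0.046, -0.0], [-0.0, 0.0, -1.0]]
ft_force: [-0.2, -0.1, -2.2]
grip_width: 0.0504
```

Call:
{"api": "jog_arm", "payload": {"plan": [[[0,0,0.02,0,0,0],[0,0,0,0,0,0]]]}}

```text
time_s: 19.05
position: [0.4064, -0.3037, 0.0089]
tool_rot: [[-0.046, 0.999, 0.0], [0.999, 0.046, -0.0], [-0.0, 0.0, -1.0]]
ft_force: [-1.3, -0.4, -1.2]
grip_width: 0.0506
```

Call:
{"api": "jog_arm", "payload": {"plan": [[[0,0,0.03,0,0,0],[0,0,0,0,0,0]]]}}

```text
time_s: 19.25
position: [0.4065, -0.3038, 0.0083]
tool_rot: [[-0.046, 0.999, 0.0], [0.999, 0.046, -0.001], [-0.001, 0.0, -1.0]]
ft_force: [-2.2, 1.0, 5.7]
grip_width: 0.0506
```

Call:
{"api": "jog_arm", "payload": {"plan": [[[0,0,0,0,0,0],[0,0,0,0,0,0],[0,0,0,0,0,0]]], "grip": 0.42}}

```text
time_s: 19.55
position: [0.4065, -0.3037, 0.0077]
tool_rot: [[-0.046, 0.999, 0.0], [0.999, 0.046, -0.0], [-0.0, 0.0, -1.0]]
ft_force: [0.5, -0.4, -0.5]
grip_width: 0.0604
```

Call:
{"api": "jog_arm", "payload": {"plan": [[[0,0,-0.1,0,0,0],[0,0,-0.3,0,0,0],[0,0,-0.4,0,0,0],[0,0,-0.5,0,0,0],[0,0,-0.7,0,0,0],[0,0,-0.7,0,0,0]]]}}

```text
time_s: 20.15
position: [0.4063, -0.3035, 0.1169]
tool_rot: [[-0.046, 0.999, -0.0], [0.999, 0.046, 0.0], [0.0, -0.0, -1.0]]
ft_force: [-0.4, -0.2, 0.5]
grip_width: 0.0605
```

```bash
cat > rol.py <<'E'
from pl import *
def rollers(tag):
    st()
    for n in("scene","side"):
        p,d,c=snap(n,f"{n}{tag}.png"); P=cloud(d,c); p=p.astype(int); z=P[...,2]
        reg=(P[...,0]>.34)&(P[...,0]<.64)&(P[...,1]>-.38)&(P[...,1]<-.21)&(z>.008)&(z<.07)
        o=reg&(p[...,0]>110)&(p[...,0]>1.35*p[...,1])&(p[...,2]<p[...,1]*0.75)
        k=reg&(p.max(-1)<60)
        for nm,m in(("orange",o),("black",k)):
            q=P[m]; 
            if len(q)<20: print(n,nm,len(q)); continue
            l=cv2.fitLine((q[:,:2]*1000).astype(np.float32),cv2.DIST_HUBER,0,.01,.01).ravel()
            print(n,nm,len(q),"mean",np.round(q.mean(0),4),"lo",np.round(np.percentile(q,2,0),4),"hi",np.round(np.percentile(q,98,0),4),"dir",np.round(np.degrees(np.arctan2(l[1],l[0])),1))
E
python3 -c "
import rol; rol.rollers('9')"
python3 -c "
import cv2
a=cv2.imread('pics/side9.png')[60:260,230:450]; b=cv2.imread('pics/scene9.png')[80:280,100:290]
cv2.imwrite('pics/c9.png',cv2.hconcat([cv2.resize(a,(420,380)),cv2.resize(b,(360,380))]))"
```

```text
t 20.15 p [ 0.4063 -0.3035  0.1169] F [-0.4 -0.2  0.5] w 0.0605
[[-0.046, 0.999, -0.0], [0.999, 0.046, 0.0], [0.0, -0.0, -1.0]] [-50.2  24.4  91.3   0.   64.3 -52.8]
scene orange 352 mean [ 0.5135 -0.294   0.0355] lo [ 0.4707 -0.3091  0.0175] hi [ 0.5565 -0.2818  0.0464] dir 5.9
scene black 458 mean [ 0.4174 -0.3     0.0453] lo [ 0.3911 -0.3311  0.0198] hi [ 0.4323 -0.2721  0.0586] dir -71.3
side orange 359 mean [ 0.5113 -0.2901  0.0312] lo [ 0.4691 -0.3086  0.0113] hi [ 0.5579 -0.2801  0.0468] dir 6.0
side black 419 mean [ 0.402  -0.2901  0.0433] lo [ 0.3815 -0.329   0.0101] hi [ 0.4268 -0.2697  0.0562] dir 88.8
```

View pics/c9.png

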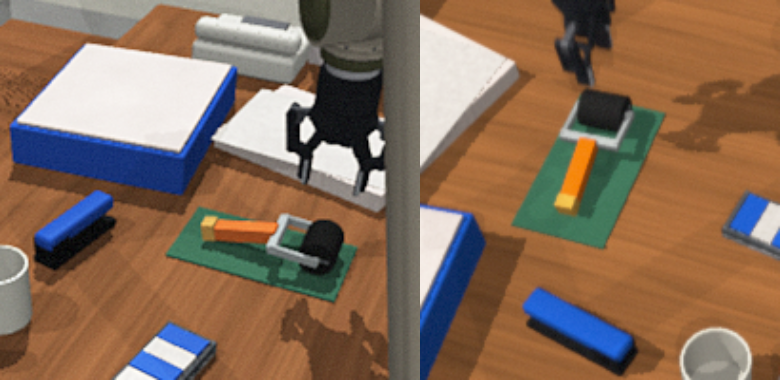

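Run:
```python
from pl import *
plan([.4785,-.297,.10],down(185,11.5),15)
```

```text
ang/row units [ 0.071  0.072 -0.714] mm/row 4.9
[[[0.01, 0.12, 0.03, 0.07, 0.07, -0.71], [-0.01, 0.12, 0.03, 0.07, 0.07, -0.71], [-0.02, 0.12, 0.03, 0.07, 0.07, -0.71], [-0.03, 0.11, 0.03, 0.07, 0.07, -0.71], [-0.04, 0.12, 0.03, 0.07, 0.07, -0.71], [-0.05, 0.1, 0.02, 0.07, 0.07, -0.71], [-0.07, 0.1, 0.03, 0.07, 0.07, -0.71], [-0.08, 0.1, 0.02, 0.07, 0.07, -0.71], [-0.09, 0.08, 0.02, 0.07, 0.07, -0.71], [-0.09, 0.08, 0.02, 0.07, 0.07, -0.71]]]
[[[-0.11, 0.06, 0.01, 0.07, 0.07, -0.71], [-0.11, 0.06, 0.02, 0.07, 0.07, -0.71], [-0.11, 0.04, 0.01, 0.07, 0.07, -0.71], [-0.12, 0.03, 0.01, 0.07, 0.07, -0.71], [-0.12, 0.02, 0.01, 0.07, 0.07, -0.71]]]
end [ 0.4785 -0.2968  0.1   ] err deg 0.6
```

Call:
{"api": "jog_arm", "payload": {"plan": [[[0,0.12,0.03,0.07,0.07,-0.71],[-0.01,0.12,0.03,0.07,0.07,-0.71],[-0.02,0.12,0.03,0.07,0.07,-0.71],[-0.03,0.11,0.03,0.07,0.07,-0.71],[-0.04,0.12,0.03,0.07,0.07,-0.71],[-0.05,0.1,0.02,0.07,0.07,-0.71],[-0.07,0.1,0.03,0.07,0.07,-0.71],[-0.08,0.1,0.02,0.07,0.07,-0.71],[-0.09,0.08,0.02,0.07,0.07,-0.71],[-0.09,0.08,0.02,0.07,0.07,-0.71]]]}}

```text
time_s: 21.25
position: [0.4537, -0.2985, 0.102]
tool_rot: [[-0.889, 0.436, -0.139], [0.436, 0.899, 0.029], [0.138, -0.035, -0.99]]
ft_force: [0.5, -1.0, -0.6]
grip_width: 0.0603
```

Call:
{"api": "jog_arm", "payload": {"plan": [[[-0.11,0.06,0.01,0.07,0.07,-0.71],[-0.11,0.06,0.02,0.07,0.07,-0.71],[-0.11,0.04,0.01,0.07,0.07,-0.71],[-0.12,0.03,0.01,0.07,0.07,-0.71],[-0.12,0.02,0.01,0.07,0.07,-0.71]]]}}

```text
time_s: 21.75
position: [0.4773, -0.2958, 0.0956]
tool_rot: [[-0.977, -0.082, -0.199], [-0.082, 0.997, -0.012], [0.199, 0.004, -0.98]]
ft_force: [-0.4, -0.4, -0.2]
grip_width: 0.0603
```

Run:
```python
from pl import *
st(); snap("wrist","w10.png")
import rol; rol.rollers("10")
plan([.487,-.2963,.014],down(185,11.5),10)
```

```text
t 21.75 p [ 0.4773 -0.2958  0.0956] F [-0.4 -0.4 -0.2] w 0.0603
[[-0.977, -0.082, -0.199], [-0.082, 0.997, -0.012], [0.199, 0.004, -0.98]] [ -40.2   34.5   77.1   -8.1   76.9 -132.5]
t 21.8 p [ 0.4779 -0.2954  0.0953] F [-0.3  0.5  0.3] w 0.0612
[[-0.976, -0.088, -0.199], [-0.087, 0.996, -0.012], [0.2, 0.005, -0.98]] [ -40.1   34.6   77.    -8.1   76.9 -132.8]
scene orange 367 mean [ 0.5153 -0.2941  0.035 ] lo [ 0.4723 -0.3084  0.0167] hi [ 0.5693 -0.2823  0.0463] dir 6.6
scene black 214 mean [ 0.4212 -0.2981  0.0388] lo [ 0.3836 -0.3309  0.0188] hi [ 0.4327 -0.2716  0.0563] dir -75.7
side orange 353 mean [ 0.5109 -0.2899  0.0313] lo [ 0.4705 -0.3088  0.0127] hi [ 0.5562 -0.2795  0.045 ] dir 5.0
side black 428 mean [ 0.4021 -0.2899  0.0426] lo [ 0.3816 -0.3299  0.0098] hi [ 0.4268 -0.2696  0.0562] dir 88.0
ang/row units [ 0.004  0.    -0.006] mm/row 8.2
[[[-0.06, -0.0, 0.2, 0.0, 0.0, -0.01], [-0.07, -0.01, 0.19, 0.0, 0.0, -0.01], [-0.06, -0.0, 0.2, 0.0, 0.0, -0.01], [-0.07, -0.01, 0.19, 0.0, 0.0, -0.01], [-0.06, -0.0, 0.2, 0.0, 0.0, -0.01], [-0.07, -0.01, 0.19, 0.0, 0.0, -0.01], [-0.06, -0.0, 0.2, 0.0, 0.0, -0.01], [-0.06, -0.01, 0.19, 0.0, 0.0, -0.01], [-0.07, -0.0, 0.2, 0.0, 0.0, -0.01], [-0.06, -0.01, 0.19, 0.0, 0.0, -0.01]]]
end [ 0.4869 -0.2964  0.0142] err deg 0.45
```

View pics/w10.png

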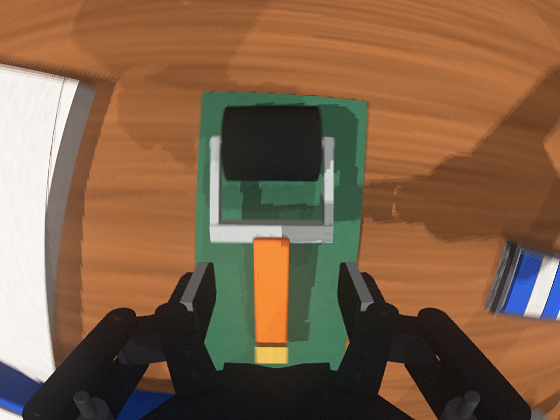

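The wrist view shows the handle at columns 254–290, centred and parallel between the fingers, below the crossbar at row 232. Descending.

Call:
{"api": "jog_arm", "payload": {"plan": [[[-0.06,0,0.2,0,0,0],[-0.06,0,0.2,0,0,0],[-0.06,0,0.2,0,0,0],[-0.06,0,0.2,0,0,0],[-0.06,-0.01,0.2,0,0,0],[-0.06,-0.01,0.2,0,0,0],[-0.06,-0.01,0.2,0,0,0],[-0.07,0,0.2,0,0,0],[-0.07,0,0.2,0,0,0],[-0.07,0,0.15,0,0,0]]]}}

```text
time_s: 22.9
position: [0.4866, -0.296, 0.014]
tool_rot: [[-0.977, -0.078, -0.198], [-0.077, 0.997, -0.012], [0.199, 0.004, -0.98]]
ft_force: [0.7, -0.3, -0.7]
grip_width: 0.0608
```

Run:
```python
from pl import *
st(); snap("wrist","w11.png")
```

```text
t 22.9 p [ 0.4866 -0.296   0.014 ] F [ 0.7 -0.3 -0.7] w 0.0608
[[-0.977, -0.078, -0.198], [-0.077, 0.997, -0.012], [0.199, 0.004, -0.98]] [ -39.6   41.1   79.8   -8.4   67.7 -130.4]
```

View pics/w11.png

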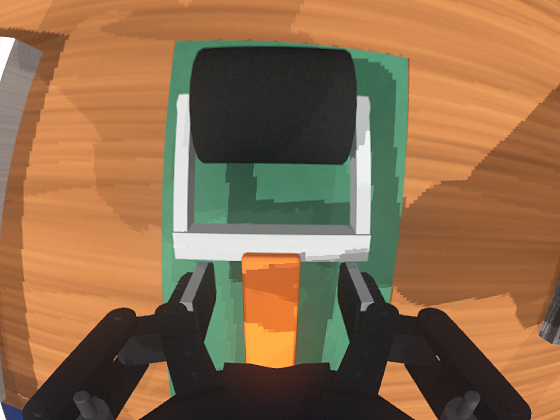

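Call:
{"api": "jog_arm", "payload": {"plan": [[[-0.06,0,0,0,0,0],[0,0,0,0,0,0],[0,0,0,0,0,0],[0,0,0,0,0,0],[0,0,0,0,0,0],[0,0,0,0,0,0],[0,0,0,0,0,0]]], "grip": -1, "squeeze": 120}}

```text
time_s: 23.65
position: [0.4894, -0.2963, 0.0152]
tool_rot: [[-0.977, -0.078, -0.197], [-0.077, 0.997, -0.014], [0.197, 0.002, -0.98]]
ft_force: [0.4, 0.3, 5.9]
grip_width: 0.0221
```

Call:
{"api": "jog_arm", "payload": {"plan": [[[0,0,-0.2,0,0,0],[0,0,-0.3,0,0,0],[0,0,-0.5,0,0,0],[0,0,-0.5,0,0,0],[0,0,-0.5,0,0,0]]]}}

```text
time_s: 24.15
position: [0.5049, -0.2948, 0.0941]
tool_rot: [[-0.977, -0.078, -0.198], [-0.077, 0.997, -0.012], [0.198, 0.004, -0.98]]
ft_force: [-0.7, -0.4, -3.6]
grip_width: 0.0219
```

```bash
python3 - <<'E'
from pl import *
st(); snap("wrist","w12.png"); snap("side","d12.png")
E
python3 -c "
import cv2
a=cv2.imread('pics/d12.png')[60:260,230:450]; b=cv2.imread('pics/w12.png')
cv2.imwrite('pics/c12.png',cv2.hconcat([cv2.resize(a,(396,360)),cv2.resize(b,(400,360))]))"
```

```text
t 24.15 p [ 0.5049 -0.2948  0.0941] F [-0.7 -0.4 -3.6] w 0.0219
[[-0.977, -0.078, -0.198], [-0.077, 0.997, -0.012], [0.198, 0.004, -0.98]] [ -38.5   36.7   72.9   -7.8   79.1 -130.9]
```

View pics/c12.png

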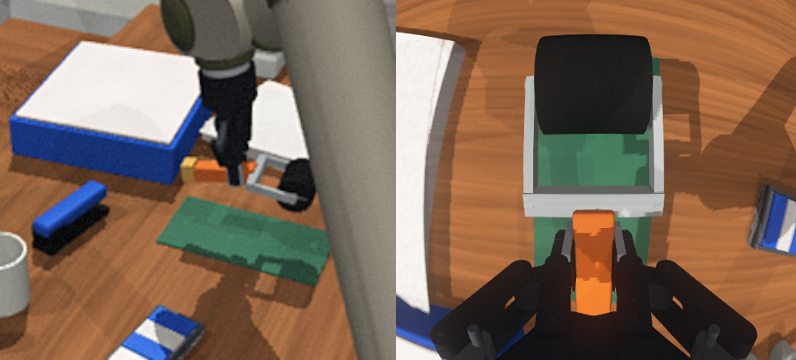

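Run:
```python
from pl import *
plan([.4919,-.151,.11],down(80.9,0),20)
```

```text
ang/row units [-0.059 -0.046  0.601] mm/row 7.3
[[[0.01, 0.18, -0.02, -0.06, -0.05, 0.6], [0.02, 0.18, -0.01, -0.06, -0.05, 0.6], [0.04, 0.18, -0.02, -0.06, -0.05, 0.6], [0.05, 0.17, -0.01, -0.06, -0.05, 0.6], [0.07, 0.17, -0.01, -0.06, -0.05, 0.6], [0.09, 0.16, -0.01, -0.06, -0.05, 0.6], [0.1, 0.15, -0.01, -0.06, -0.05, 0.6], [0.11, 0.15, -0.01, -0.06, -0.05, 0.6], [0.13, 0.13, -0.01, -0.06, -0.05, 0.6], [0.13, 0.12, -0.01, -0.06, -0.05, 0.6]]]
[[[0.15, 0.11, -0.01, -0.06, -0.05, 0.6], [0.15, 0.1, -0.01, -0.06, -0.05, 0.6], [0.17, 0.08, -0.01, -0.06, -0.05, 0.6], [0.17, 0.06, -0.01, -0.06, -0.05, 0.6], [0.17, 0.05, -0.01, -0.06, -0.05, 0.6], [0.18, 0.04, -0.01, -0.06, -0.05, 0.6], [0.18, 0.02, -0.02, -0.06, -0.05, 0.6], [0.18, -0.0, -0.01, -0.06, -0.05, 0.6], [0.18, -0.01, -0.02, -0.06, -0.05, 0.6], [0.18, -0.03, -0.01, -0.06, -0.05, 0.6]]]
end [ 0.4921 -0.1512  0.1098] err deg 0.58
```

Call:
{"api": "jog_arm", "payload": {"plan": [[[0.01,0.18,-0.02,-0.06,-0.05,0.6],[0.02,0.18,-0.01,-0.06,-0.05,0.6],[0.04,0.18,-0.02,-0.06,-0.05,0.6],[0.05,0.17,-0.01,-0.06,-0.05,0.6],[0.07,0.17,-0.01,-0.06,-0.05,0.6],[0.09,0.16,-0.01,-0.06,-0.05,0.6],[0.1,0.15,-0.01,-0.06,-0.05,0.6],[0.11,0.15,-0.01,-0.06,-0.05,0.6],[0.13,0.13,-0.01,-0.06,-0.05,0.6],[0.13,0.12,-0.01,-0.06,-0.05,0.6]]]}}

```text
time_s: 25.25
position: [0.4971, -0.2223, 0.0994]
tool_rot: [[-0.669, 0.736, -0.101], [0.737, 0.675, 0.043], [0.1, -0.045, -0.994]]
ft_force: [-0.0, -0.4, -3.8]
grip_width: 0.022
```

Call:
{"api": "jog_arm", "payload": {"plan": [[[0.15,0.11,-0.01,-0.06,-0.05,0.6],[0.15,0.1,-0.01,-0.06,-0.05,0.6],[0.17,0.08,-0.01,-0.06,-0.05,0.6],[0.17,0.06,-0.01,-0.06,-0.05,0.6],[0.17,0.05,-0.01,-0.06,-0.05,0.6],[0.18,0.04,-0.01,-0.06,-0.05,0.6],[0.18,0.02,-0.02,-0.06,-0.05,0.6],[0.18,0,-0.01,-0.06,-0.05,0.6],[0.18,-0.01,-0.02,-0.06,-0.05,0.6],[0.18,-0.03,-0.01,-0.06,-0.05,0.6]]]}}

```text
time_s: 26.25
position: [0.4901, -0.1501, 0.1068]
tool_rot: [[0.161, 0.987, 0.003], [0.987, -0.161, -0.002], [-0.001, 0.003, -1.0]]
ft_force: [0.0, 0.4, -3.7]
grip_width: 0.0222
```

```bash
python3 - <<'E'
from pl import *
st(); snap("wrist","w13.png"); 
for n in("side","scene"):
    p,d,c=snap(n,n+"13.png"); P=cloud(d,c); p=p.astype(int); z=P[...,2]
    reg=(np.abs(P[...,0]-.5)<.08)&(np.abs(P[...,1]+.07)<.06)&(z>.05)&(z<.16)&(p.max(-1)<60)
    q=P[reg]; print(n,len(q),np.round(np.percentile(q,[2,50,98],axis=0),4).tolist())
    o=(np.abs(P[...,0]-.5)<.08)&(P[...,1]<-.1)&(P[...,1]>-.3)&(z>.05)&(z<.16)&(p[...,0]>110)&(p[...,0]>1.35*p[...,1])&(p[...,2]<p[...,1]*0.75)
    q=P[o]; print(n,len(q),np.round(np.percentile(q,[2,50,98],axis=0),4).tolist())
    if len(q)>20:
        a=q[:,1]; print(" slope dz/dy",np.polyfit(a,q[:,2],1))
plan([.4919,-.151,.057],down(80.9,0),6)
E
python3 -c "
import cv2
a=cv2.imread('pics/side13.png')[130:330,190:450]; b=cv2.imread('pics/w13.png')
cv2.imwrite('pics/c13.png',cv2.hconcat([cv2.resize(a,(396,360)),cv2.resize(b,(400,360))]))"
```

```text
t 26.25 p [ 0.4901 -0.1501  0.1068] F [ 0.   0.4 -3.7] w 0.0222
[[0.161, 0.987, 0.003], [0.987, -0.161, -0.002], [-0.001, 0.003, -1.0]] [-30.3  25.5  91.3   0.   63.  -21. ]
side 679 [[0.4717, -0.0763, 0.0869], [0.499, -0.0484, 0.1188], [0.5339, -0.035, 0.1307]]
side 132 [[0.4707, -0.2069, 0.1264], [0.4895, -0.1376, 0.1321], [0.5031, -0.1216, 0.1542]]
 slope dz/dy [0.00490015 0.13351725]
scene 565 [[0.477, -0.0871, 0.0907], [0.5117, -0.0595, 0.1253], [0.5354, -0.0392, 0.1328]]
scene 179 [[0.4677, -0.214, 0.1163], [0.4882, -0.1467, 0.1333], [0.504, -0.1241, 0.1377]]
 slope dz/dy [0.02322127 0.13560288]
ang/row units [0.003 0.001 0.004] mm/row 8.4
[[[-0.0, 0.01, 0.21, 0.0, 0.0, 0.0], [-0.0, 0.0, 0.21, 0.0, 0.0, 0.0], [-0.01, 0.01, 0.21, 0.0, 0.0, 0.0], [0.0, 0.01, 0.2, 0.0, 0.0, 0.0], [-0.0, 0.0, 0.21, 0.0, 0.0, 0.0], [-0.0, 0.01, 0.21, 0.0, 0.0, 0.0]]]
end [ 0.492  -0.1509  0.0571] err deg 0.28
```

View pics/c13.png

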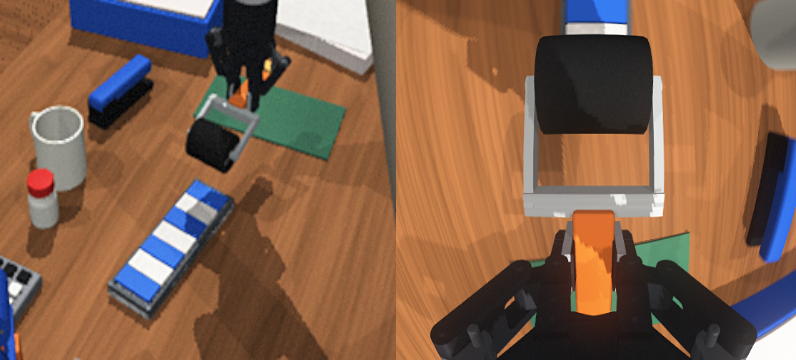

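Call:
{"api": "jog_arm", "payload": {"plan": [[[0,0.02,0.25,0,0,0],[0,0.02,0.25,0,0,0],[0,0.01,0.25,0,0,0],[0,0,0.25,0,0,0],[0,0,0.15,0,0,0],[0,0,0.1,0,0,0]]]}}

```text
time_s: 27.0
position: [0.4928, -0.151, 0.0567]
tool_rot: [[0.157, 0.988, 0.003], [0.988, -0.157, -0.001], [-0.001, 0.004, -1.0]]
ft_force: [0.3, 0.4, -2.7]
grip_width: 0.022
```

Call:
{"api": "jog_arm", "payload": {"plan": [[[0,0,0.05,0,0,0],[0,0,0.03,0,0,0]]]}}

```text
time_s: 27.2
position: [0.4932, -0.1511, 0.0544]
tool_rot: [[0.157, 0.988, 0.004], [0.988, -0.157, -0.002], [-0.001, 0.005, -1.0]]
ft_force: [1.0, 0.3, -3.3]
grip_width: 0.0223
```

Call:
{"api": "jog_arm", "payload": {"plan": [[[0,0,0.03,0,0,0],[0,0,0.03,0,0,0]]]}}

```text
time_s: 27.4
position: [0.4932, -0.1511, 0.0522]
tool_rot: [[0.157, 0.988, 0.005], [0.988, -0.157, -0.002], [-0.002, 0.005, -1.0]]
ft_force: [0.1, -0.8, -1.7]
grip_width: 0.0222
```

Call:
{"api": "jog_arm", "payload": {"plan": [[[0,0,0.04,0,0,0],[0,0,0,0,0,0]]]}}

```text
time_s: 27.6
position: [0.4933, -0.1511, 0.0506]
tool_rot: [[0.157, 0.988, 0.005], [0.988, -0.157, -0.002], [-0.001, 0.005, -1.0]]
ft_force: [-0.3, -0.4, 0.5]
grip_width: 0.0218
```

Call:
{"api": "jog_arm", "payload": {"plan": [[[0,0,0.04,0,0,0],[0,0,0.03,0,0,0]]]}}

```text
time_s: 27.8
position: [0.4933, -0.1511, 0.0478]
tool_rot: [[0.157, 0.988, 0.005], [0.988, -0.157, -0.002], [-0.001, 0.005, -1.0]]
ft_force: [-0.4, -0.3, 7.0]
grip_width: 0.0221
```

Call:
{"api": "jog_arm", "payload": {"plan": [[[0,0,0.04,0,0,0],[0,0,0,0,0,0]]]}}

```text
time_s: 28.0
position: [0.4934, -0.151, 0.0468]
tool_rot: [[0.157, 0.988, 0.005], [0.988, -0.157, -0.002], [-0.001, 0.006, -1.0]]
ft_force: [-2.2, 0.9, 13.3]
grip_width: 0.0219
```

Call:
{"api": "jog_arm", "payload": {"plan": [[[0.08,0,0,0,0,0],[0.12,0,0,0,0,0],[0.12,0,0,0,0,0],[0.12,0,0,0,0,0],[0.12,0,0,0,0,0],[0.12,0,0,0,0,0]]]}}

```text
time_s: 28.6
position: [0.4977, -0.1241, 0.047]
tool_rot: [[0.157, 0.988, 0.006], [0.988, -0.157, -0.002], [-0.001, 0.006, -1.0]]
ft_force: [-2.1, -0.5, 11.8]
grip_width: 0.0216
```

```bash
python3 - <<'E'
from pl import *
st(); snap("wrist","w14.png"); snap("side","d14.png")
E
python3 -c "
import cv2
a=cv2.imread('pics/d14.png')[150:330,210:400]; b=cv2.imread('pics/w14.png')
cv2.imwrite('pics/c14.png',cv2.hconcat([cv2.resize(a,(380,360)),cv2.resize(b,(400,360))]))"
```

```text
t 28.6 p [ 0.4977 -0.1241  0.047 ] F [-2.1 -0.5 11.8] w 0.0216
[[0.157, 0.988, 0.006], [0.988, -0.157, -0.002], [-0.001, 0.006, -1.0]] [-27.3  30.5  95.1   0.   54.  -18.3]
```

View pics/c14.png

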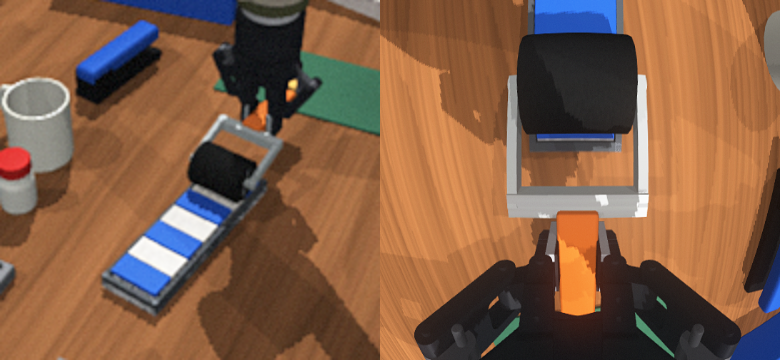

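Call:
{"api": "jog_arm", "payload": {"plan": [[[0.14,0,0,0,0,0],[0.15,0,0,0,0,0],[0.15,0,0,0,0,0],[0.15,0,0,0,0,0],[0.15,0,0,0,0,0],[0.15,0,0,0,0,0],[0.15,0,0,0,0,0],[0.15,0,0,0,0,0]]]}}

```text
time_s: 29.5
position: [0.5052, -0.0771, 0.0469]
tool_rot: [[0.157, 0.988, 0.006], [0.988, -0.157, -0.002], [-0.002, 0.006, -1.0]]
ft_force: [-2.9, -2.9, 13.1]
grip_width: 0.0221
```

Call:
{"api": "jog_arm", "payload": {"plan": [[[0.15,0,0,0,0,0],[0.15,0,0,0,0,0],[0.15,0,0,0,0,0],[0.15,0,0,0,0,0],[0.15,0,0,0,0,0],[0.15,0,0,0,0,0],[0.15,0,0,0,0,0],[0.15,0,0,0,0,0]]]}}

```text
time_s: 30.3
position: [0.5127, -0.0295, 0.0469]
tool_rot: [[0.157, 0.988, 0.006], [0.988, -0.157, -0.002], [-0.001, 0.006, -1.0]]
ft_force: [-3.5, -0.4, 14.6]
grip_width: 0.0221
```

Call:
{"api": "jog_arm", "payload": {"plan": [[[0.15,0,0,0,0,0],[0.15,0,0,0,0,0],[0.15,0,0,0,0,0],[0.15,0,0,0,0,0],[0.15,0,0,0,0,0],[0.15,0,0,0,0,0],[0.15,0,0,0,0,0],[0.15,0,0,0,0,0],[0.15,0,0,0,0,0]]]}}

```text
time_s: 31.2
position: [0.5211, 0.0239, 0.0468]
tool_rot: [[0.157, 0.988, 0.006], [0.988, -0.157, -0.002], [-0.001, 0.006, -1.0]]
ft_force: [-2.8, 0.2, 12.9]
grip_width: 0.022
```

Call:
{"api": "jog_arm", "payload": {"plan": [[[0.15,0,0,0,0,0],[0.15,0,0,0,0,0],[0.15,0,0,0,0,0],[0.1,0,0,0,0,0],[0,0,0,0,0,0]]]}}

```text
time_s: 31.7
position: [0.5246, 0.0461, 0.0468]
tool_rot: [[0.156, 0.988, 0.006], [0.988, -0.156, -0.001], [-0.0, 0.006, -1.0]]
ft_force: [-3.3, 1.2, 12.3]
grip_width: 0.0218
```

```bash
python3 - <<'E'
from pl import *
st(); snap("wrist","w15.png"); snap("side","d15.png")
E
python3 -c "
import cv2
a=cv2.imread('pics/d15.png')[150:330,210:400]; b=cv2.imread('pics/w15.png')
cv2.imwrite('pics/c15.png',cv2.hconcat([cv2.resize(a,(380,360)),cv2.resize(b,(400,360))]))"
```

```text
t 31.7 p [0.5246 0.0461 0.0468] F [-3.3  1.2 12.3] w 0.0218
[[0.156, 0.988, 0.006], [0.988, -0.156, -0.001], [-0.0, 0.006, -1.0]] [-7.9 31.5 92.9 -0.  55.2  1.1]
```

View pics/c15.png

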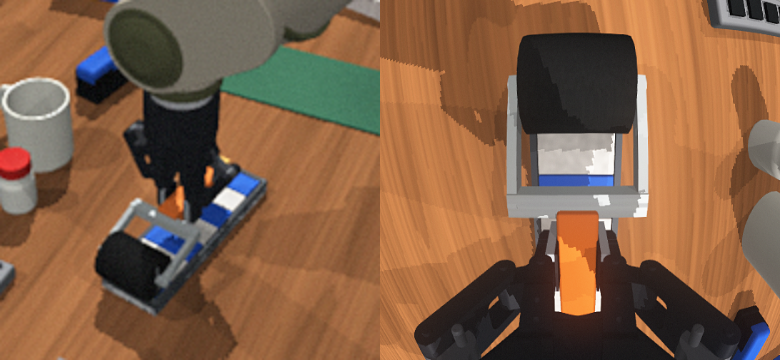

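Call:
{"api": "jog_arm", "payload": {"plan": [[[0,0,-0.1,0,0,0],[0,0,-0.3,0,0,0],[0,0,-0.5,0,0,0],[0,0,-0.5,0,0,0],[-0.4,0,-0.3,0,0,0],[-0.5,0,0,0,0,0],[-0.5,0,0,0,0,0],[-0.5,0,0,0,0,0],[-0.5,0,0,0,0,0],[-0.5,0,0,0,0,0]]]}}

```text
time_s: 32.8
position: [0.5054, -0.07, 0.1141]
tool_rot: [[0.157, 0.988, 0.004], [0.988, -0.157, -0.002], [-0.002, 0.004, -1.0]]
ft_force: [-0.3, 0.7, -4.2]
grip_width: 0.0222
```

Call:
{"api": "jog_arm", "payload": {"plan": [[[-0.5,0,0,0,0,0],[-0.5,0,0,0,0,0],[-0.5,0,0,0,0,0],[-0.5,0,0,0,0,0],[-0.5,0,0,0,0,0],[-0.5,0,0,0,0,0]]]}}

```text
time_s: 33.4
position: [0.4866, -0.1885, 0.1142]
tool_rot: [[0.157, 0.988, 0.004], [0.988, -0.157, -0.002], [-0.001, 0.004, -1.0]]
ft_force: [-0.2, 0.0, -2.6]
grip_width: 0.0219
```

```bash
cat > slat.py <<'E'
from pl import *
def heights(P,p):
    c=np.array([.5203,.031]);u=np.array([.158,.987]);v=np.array([.987,-.158])
    q=P[...,:2]-c; s=q@u; w=q@v
    return [(round(float(np.median(P[...,2][(np.abs(s-.03*(k-3))<.008)&(np.abs(w)<.02)&(np.abs(P[...,2]-.02)<.02)])*1000),2)) for k in range(7)]
z=np.load("s0.npz"); print("scene before",heights(z["P"],0))
z=np.load("d0.npz"); print("side before",heights(z["P"],0))
st()
for n in("scene","side"):
    p,d,c=snap(n,n+"16.png"); print(n,"now",heights(cloud(d,c),0))
E
python3 slat.py
python3 -c "
import cv2
a=cv2.imread('pics/side16.png')[150:330,210:400]; b=cv2.imread('pics/scene16.png')[120:280,200:400]
cv2.imwrite('pics/c16.png',cv2.hconcat([cv2.resize(a,(380,360)),cv2.resize(b,(420,360))]))"
```

```text
scene before [24.23, 24.48, 25.19, 24.11, 24.66, 24.24, 24.83]
side before [22.62, 23.48, 23.93, 22.75, 23.58, 22.96, 22.96]
t 33.4 p [ 0.4866 -0.1885  0.1142] F [-0.2  0.  -2.6] w 0.0219
[[0.157, 0.988, 0.004], [0.988, -0.157, -0.002], [-0.001, 0.004, -1.0]] [-34.2  25.8  89.4   0.   64.6 -25.2]
scene now [21.33, 21.25, 21.2, 21.56, 21.39, 21.24, 21.63]
side now [19.85, 20.33, 20.14, 19.82, 19.82, 20.16, 19.98]
```

View pics/c16.png

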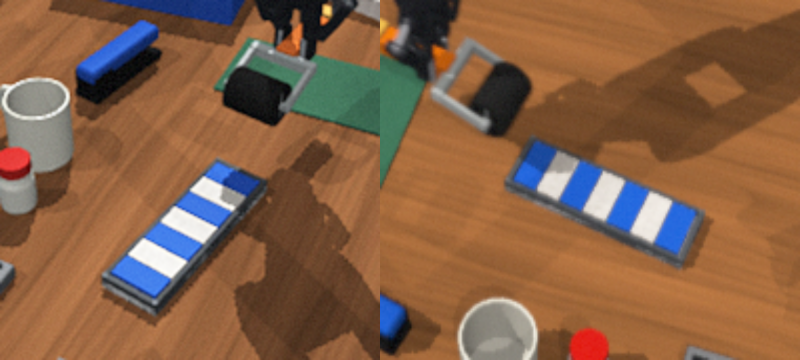

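```bash
cat > rim.py <<'E'
from pl import *
def go(P,t):
    c=np.array([.5203,.031]);u=np.array([.158,.987]);v=np.array([.987,-.158])
    q=P[...,:2]-c; s=q@u; w=q@v; z=P[...,2]*1000
    near=(np.abs(s)<.1)&(z>-5)&(z<40)
    f=lambda m:(int(m.sum()),round(float(np.median(z[m])),2),round(float(z[m].mean()),2)) if m.sum() else None
    print(t,"slat",f(near&(np.abs(w)<.024)),"rim",f(near&(np.abs(np.abs(w)-.032)<.002)&(z>12)),"desk",f(near&(np.abs(np.abs(w)-.06)<.01)))
go(np.load("s0.npz")["P"],"scene0"); go(np.load("d0.npz")["P"],"side0")
for n in("scene","side"):
    zz=[]
    for k in range(3):
        p,d,c=snap(n); zz.append(d)
    go(cloud(np.mean(zz,0),c),n)
E
python3 rim.py
```

```text
scene0 slat (1362, 24.48, 24.22) rim (202, 18.94, 18.41) desk (1093, 1.29, 1.29)
side0 slat (1454, 23.07, 22.86) rim (201, 17.79, 17.5) desk (1193, -0.04, -0.04)
scene slat (1329, 21.17, 21.07) rim (276, 19.0, 18.35) desk (1098, 1.21, 1.17)
side slat (1411, 19.93, 19.89) rim (284, 17.63, 17.15) desk (1173, -0.02, -0.03)
```

Run:
```python
from pl import *
plan([.505,-.295,.095],down(184.6,11.5),20)
```

```text
ang/row units [ 0.061  0.049 -0.6  ] mm/row 5.6
[[[-0.13, 0.04, 0.02, 0.06, 0.05, -0.6], [-0.13, 0.03, 0.03, 0.06, 0.05, -0.6], [-0.14, 0.02, 0.02, 0.06, 0.05, -0.6], [-0.14, 0.01, 0.02, 0.06, 0.05, -0.6], [-0.14, -0.0, 0.02, 0.06, 0.05, -0.6], [-0.13, -0.02, 0.02, 0.06, 0.05, -0.6], [-0.14, -0.03, 0.01, 0.06, 0.05, -0.6], [-0.13, -0.04, 0.02, 0.06, 0.05, -0.6], [-0.13, -0.05, 0.02, 0.06, 0.05, -0.6], [-0.12, -0.06, 0.01, 0.06, 0.05, -0.6]]]
[[[-0.12, -0.08, 0.02, 0.06, 0.05, -0.6], [-0.1, -0.08, 0.02, 0.06, 0.05, -0.6], [-0.11, -0.1, 0.01, 0.06, 0.05, -0.6], [-0.09, -0.1, 0.02, 0.06, 0.05, -0.6], [-0.08, -0.11, 0.01, 0.06, 0.05, -0.6], [-0.08, -0.11, 0.02, 0.06, 0.05, -0.6], [-0.06, -0.13, 0.02, 0.06, 0.05, -0.6], [-0.05, -0.13, 0.01, 0.06, 0.05, -0.6], [-0.04, -0.13, 0.02, 0.06, 0.05, -0.6], [-0.03, -0.13, 0.02, 0.06, 0.05, -0.6]]]
end [ 0.505  -0.2949  0.0951] err deg 0.21
```

Call:
{"api": "jog_arm", "payload": {"plan": [[[-0.13,0.04,0.02,0.06,0.05,-0.6],[-0.13,0.03,0.03,0.06,0.05,-0.6],[-0.14,0.02,0.02,0.06,0.05,-0.6],[-0.14,0.01,0.02,0.06,0.05,-0.6],[-0.14,0,0.02,0.06,0.05,-0.6],[-0.13,-0.02,0.02,0.06,0.05,-0.6],[-0.14,-0.03,0.01,0.06,0.05,-0.6],[-0.13,-0.04,0.02,0.06,0.05,-0.6],[-0.13,-0.05,0.02,0.06,0.05,-0.6],[-0.12,-0.06,0.01,0.06,0.05,-0.6]]]}}

```text
time_s: 34.8
position: [0.4963, -0.2413, 0.1046]
tool_rot: [[-0.675, 0.731, -0.1], [0.731, 0.681, 0.042], [0.099, -0.045, -0.994]]
ft_force: [0.1, 0.3, -4.2]
grip_width: 0.0217
```

Call:
{"api": "jog_arm", "payload": {"plan": [[[-0.12,-0.08,0.02,0.06,0.05,-0.6],[-0.1,-0.08,0.02,0.06,0.05,-0.6],[-0.11,-0.1,0.01,0.06,0.05,-0.6],[-0.09,-0.1,0.02,0.06,0.05,-0.6],[-0.08,-0.11,0.01,0.06,0.05,-0.6],[-0.08,-0.11,0.02,0.06,0.05,-0.6],[-0.06,-0.13,0.02,0.06,0.05,-0.6],[-0.05,-0.13,0.01,0.06,0.05,-0.6],[-0.04,-0.13,0.02,0.06,0.05,-0.6],[-0.03,-0.13,0.02,0.06,0.05,-0.6]]]}}

```text
time_s: 35.8
position: [0.5052, -0.2952, 0.0949]
tool_rot: [[-0.977, -0.083, -0.198], [-0.082, 0.997, -0.013], [0.199, 0.004, -0.98]]
ft_force: [0.1, -0.7, -3.0]
grip_width: 0.0221
```

```bash
python3 - <<'E'
from pl import *
st(); snap("side","d17.png"); snap("wrist","w17.png")
plan([.4894,-.296,.022],down(184.6,11.5),10)
E
python3 -c "
import cv2
a=cv2.imread('pics/d17.png')[60:260,230:450]; b=cv2.imread('pics/w17.png')
cv2.imwrite('pics/c17.png',cv2.hconcat([cv2.resize(a,(396,360)),cv2.resize(b,(400,360))]))"
```

```text
t 35.8 p [ 0.5052 -0.2952  0.0949] F [ 0.1 -0.7 -3. ] w 0.0221
[[-0.977, -0.083, -0.198], [-0.082, 0.997, -0.013], [0.199, 0.004, -0.98]] [ -38.5   36.6   72.8   -7.8   79.2 -131.2]
ang/row units [ 0.002  0.001 -0.   ] mm/row 7.4
[[[0.0, 0.0, 0.19, 0.0, 0.0, -0.0], [0.01, 0.0, 0.18, 0.0, 0.0, -0.0], [-0.0, 0.0, 0.19, 0.0, 0.0, -0.0], [0.0, 0.0, 0.18, 0.0, 0.0, -0.0], [0.0, 0.01, 0.19, 0.0, 0.0, -0.0], [0.01, -0.0, 0.19, 0.0, 0.0, -0.0], [-0.0, -0.0, 0.18, 0.0, 0.0, -0.0], [0.0, -0.0, 0.19, 0.0, 0.0, -0.0], [0.0, -0.0, 0.19, 0.0, 0.0, -0.0], [0.01, 0.0, 0.18, 0.0, 0.0, -0.0]]]
end [ 0.4893 -0.296   0.0221] err deg 0.21
```

View pics/c17.png

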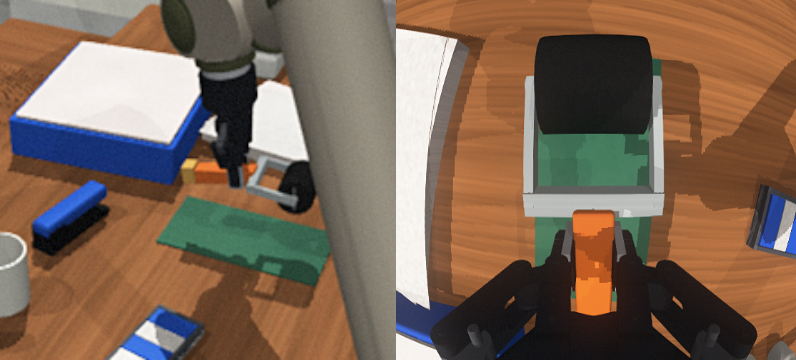

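The view matches the one taken after pick-up, so the roller hasn't slipped in the grip. Lowering.

Call:
{"api": "jog_arm", "payload": {"plan": [[[0,0,0.2,0,0,0],[0,0,0.2,0,0,0],[0,0,0.2,0,0,0],[0,0,0.2,0,0,0],[0,0,0.2,0,0,0],[0,0,0.2,0,0,0],[0,0,0.2,0,0,0],[0,0,0.2,0,0,0],[0,0,0.15,0,0,0],[0,0,0.1,0,0,0]]]}}

```text
time_s: 36.9
position: [0.49, -0.2965, 0.0219]
tool_rot: [[-0.977, -0.078, -0.198], [-0.077, 0.997, -0.012], [0.199, 0.004, -0.98]]
ft_force: [-0.4, 0.0, -2.5]
grip_width: 0.0222
```

Call:
{"api": "jog_arm", "payload": {"plan": [[[0,0,0.04,0,0,0],[0,0,0.04,0,0,0]]]}}

```text
time_s: 37.1
position: [0.4897, -0.2967, 0.0194]
tool_rot: [[-0.977, -0.078, -0.198], [-0.077, 0.997, -0.013], [0.198, 0.003, -0.98]]
ft_force: [-0.5, -0.6, -3.1]
grip_width: 0.0221
```

Call:
{"api": "jog_arm", "payload": {"plan": [[[0,0,0.03,0,0,0],[0,0,0,0,0,0]]]}}

```text
time_s: 37.3
position: [0.4894, -0.2966, 0.0183]
tool_rot: [[-0.977, -0.078, -0.198], [-0.077, 0.997, -0.012], [0.198, 0.003, -0.98]]
ft_force: [-0.5, 0.1, -3.4]
grip_width: 0.0222
```

Call:
{"api": "jog_arm", "payload": {"plan": [[[0,0,0.04,0,0,0],[0,0,0,0,0,0]]]}}

```text
time_s: 37.5
position: [0.489, -0.2966, 0.0166]
tool_rot: [[-0.977, -0.078, -0.198], [-0.077, 0.997, -0.012], [0.198, 0.003, -0.98]]
ft_force: [-0.6, 0.2, -3.1]
grip_width: 0.0219
```

Call:
{"api": "jog_arm", "payload": {"plan": [[[0,0,0.03,0,0,0],[0,0,0,0,0,0]]]}}

```text
time_s: 37.7
position: [0.4888, -0.2967, 0.0154]
tool_rot: [[-0.977, -0.078, -0.198], [-0.077, 0.997, -0.012], [0.198, 0.003, -0.98]]
ft_force: [-0.1, -0.7, -3.5]
grip_width: 0.0218
```

Call:
{"api": "jog_arm", "payload": {"plan": [[[0,0,0.03,0,0,0],[0,0,0,0,0,0]]]}}

```text
time_s: 37.9
position: [0.4888, -0.2967, 0.0152]
tool_rot: [[-0.977, -0.078, -0.197], [-0.077, 0.997, -0.013], [0.198, 0.003, -0.98]]
ft_force: [-1.7, 1.8, 4.3]
grip_width: 0.0222
```

Call:
{"api": "jog_arm", "payload": {"plan": [[[0,0,0.03,0,0,0],[0,0,0,0,0,0]]]}}

```text
time_s: 38.1
position: [0.4888, -0.2968, 0.0151]
tool_rot: [[-0.977, -0.078, -0.197], [-0.077, 0.997, -0.014], [0.197, 0.002, -0.98]]
ft_force: [-1.4, 3.6, 13.8]
grip_width: 0.0219
```

Call:
{"api": "jog_arm", "payload": {"plan": [[[0,0,-0.04,0,0,0],[0,0,0,0,0,0]]]}}

```text
time_s: 38.3
position: [0.4889, -0.2968, 0.0152]
tool_rot: [[-0.977, -0.078, -0.197], [-0.077, 0.997, -0.013], [0.198, 0.003, -0.98]]
ft_force: [-0.1, 1.6, 4.9]
grip_width: 0.0216
```

Call:
{"api": "jog_arm", "payload": {"plan": [[[0,0,0,0,0,0],[0,0,0,0,0,0],[0,0,0,0,0,0],[0,0,0,0,0,0],[0,0,0,0,0,0]]], "grip": 0.42}}

```text
time_s: 38.8
position: [0.4886, -0.2967, 0.0146]
tool_rot: [[-0.977, -0.078, -0.198], [-0.077, 0.997, -0.012], [0.198, 0.003, -0.98]]
ft_force: [-0.2, 0.0, -0.0]
grip_width: 0.0605
```

Call:
{"api": "jog_arm", "payload": {"plan": [[[0,0,-0.1,0,0,0],[0,0,-0.3,0,0,0],[0,0,-0.5,0,0,0],[0,0,-0.6,0,0,0],[0,0,-0.6,0,0,0],[0,0,-0.6,0,0,0],[0,0,-0.6,0,0,0],[0,0,-0.4,0,0,0],[0,0,0,0,0,0]]]}}

```text
time_s: 39.7
position: [0.519, -0.2953, 0.1628]
tool_rot: [[-0.978, -0.079, -0.194], [-0.077, 0.997, -0.016], [0.194, -0.001, -0.981]]
ft_force: [-0.0, 0.3, -0.8]
grip_width: 0.0608
```

```bash
python3 -c "
import rol; rol.rollers('18')"; python3 slat.py; python3 m.py | grep -E "mug|calc|glue|stapler|roller"
```

```text
t 39.7 p [ 0.519  -0.2953  0.1628] F [-0.   0.3 -0.8] w 0.0608
[[-0.978, -0.079, -0.194], [-0.077, 0.997, -0.016], [0.194, -0.001, -0.981]] [ -37.7   33.9   65.8   -7.5   88.7 -131.5]
scene orange 355 mean [ 0.5113 -0.292   0.0358] lo [ 0.4694 -0.3065  0.0184] hi [ 0.555  -0.2795  0.0472] dir 5.0
scene black 359 mean [ 0.4172 -0.2934  0.0434] lo [ 0.3894 -0.3289  0.0185] hi [ 0.4319 -0.2712  0.058 ] dir -66.4
side orange 355 mean [ 0.5098 -0.2883  0.0313] lo [ 0.4687 -0.3084  0.0124] hi [ 0.5544 -0.2777  0.0481] dir 6.3
side black 428 mean [ 0.4014 -0.2894  0.0426] lo [ 0.3809 -0.3297  0.0094] hi [ 0.4263 -0.2692  0.0559] dir -88.5
scene before [24.23, 24.48, 25.19, 24.11, 24.66, 24.24, 24.83]
side before [22.62, 23.48, 23.93, 22.75, 23.58, 22.96, 22.96]
t 39.8 p [ 0.5178 -0.2947  0.1598] F [ 0.6 -1.3  0.1] w 0.0605
[[-0.977, -0.078, -0.198], [-0.077, 0.997, -0.012], [0.198, 0.003, -0.98]] [ -37.7   34.1   66.    -7.5   88.6 -131.5]
scene now [21.26, 20.39, 21.42, 21.14, 21.56, 20.89, 21.1]
side now [19.91, 20.1, 20.24, 20.12, 19.81, 19.95, 19.97]
scene roller 0.9 [407. 226. 465. 275
[... 1272 characters left out ...]
ller 0.66 [334. 171. 409. 204.] 1257 med [ 0.451 -0.284  0.036] lo [ 0.383 -0.338  0.002] hi [ 0.566 -0.258  0.055]
side roller 0.57 [163. 276. 214. 362.] 2061 med [0.594 0.332 0.171] lo [0.574 0.296 0.009] hi [0.636 0.363 0.191]
side mug 0.8 [210. 191. 247. 237.] 1350 med [ 0.738 -0.01   0.057] lo [ 0.707 -0.058  0.003] hi [0.803 0.019 0.085]
side calculator 0.71 [134. 262. 217. 307.] 1530 med [0.764 0.21  0.019] lo [0.664 0.169 0.006] hi [0.809 0.264 0.024]
side calculator 0.66 [387. 177. 410. 206.] 440 med [ 0.401 -0.28   0.046] lo [ 0.382 -0.325  0.008] hi [ 0.428 -0.267  0.056]
side glue 0.64 [206. 225. 227. 258.] 527 med [0.715 0.08  0.046] lo [0.702 0.054 0.005] hi [0.737 0.091 0.072]
```

View pics/scene18.png

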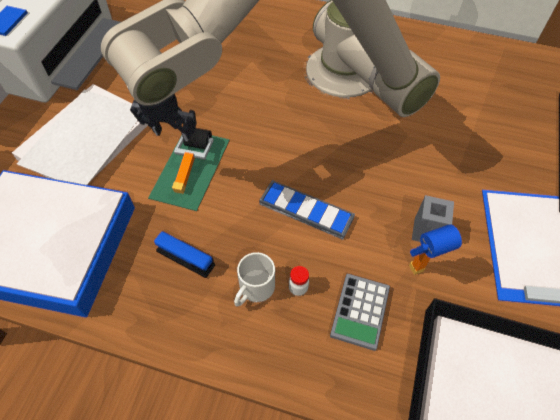

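View pics/side18.png

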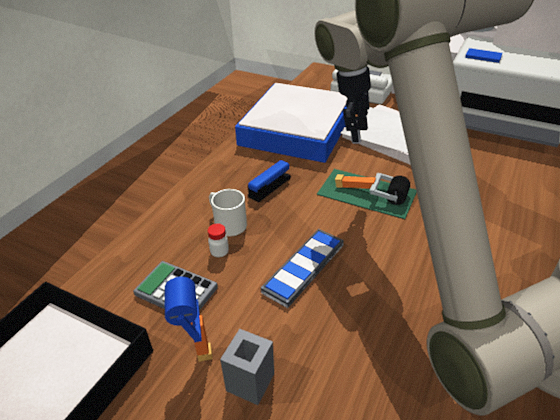

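The roller lies drum-down on the mat at side (375,185) and scene (195,155). The slats are flush, the mug, calculator, stapler, glue jar and blue roller haven't moved, and the gripper is 10 cm clear. Handing in.

```bash
python3 -c "
from rig import close_job; print(close_job())"
```

```text
the job is handed in; nothing more can be done
None
```

The job is done and handed in at about 40 s on the robot's clock (limit 72 s).

**What I did:**
- I lifted the black roller from its holder by the drum and laid it drum-down on the green mat, then let go.
- I took it by the handle and rolled it in one pass over all seven slats, with a steady contact force of about 15–18 N.
- I laid it back on the mat drum-down, let go and backed the gripper away.

**Last checks:**
- **Slats:** all seven are level, at 19.8–20.2 mm above the desk in the side camera, against about 20 mm when pressed home. The scene camera read 20.4–21.6 mm, but it also reads the bare desk 1.2 mm high.
- **Disagreement:** the measured drop was about 3.2 mm, less than the nominal 4 mm. The "before" readings were low: 23.1 mm in the side camera, and about the same in the scene camera once its offset is removed, against 24 mm nominal. The final height and the hard stop I felt on slat 0 both point to home.
- **Roller:** it lies on the mat, and the gripper is clear of everything.
- **Other things:** the mug, calculator and glue jar were found by both cameras within 2 mm or so of where they started. The stapler was confirmed by the scene camera only, because the side network missed it this time, but it looks unmoved in that picture. The blue look-alike also looks unmoved.

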